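# Load the bench press with T-bars and clamp them

### The job

Get the bars ready to be held flat in the bench press: lay every green T-bar flat in a compartment of the pulled-out tray, each turned the way its T-shaped compartment is cut, then set the yellow pressure plate squarely and centrally on top, boss upward. After that push the tray fully home under the screw, and turn the red wing handle clockwise until the pad meets the boss and is snug, with its spring squeezed about half way and never solid. Leave the other things on the desk where they are.

Things in the scene. Friction and masses are not known exactly. Their poses are not given: they have to be found in the camera images.
- press: blue C-shaped bench screw press, fixed to the desk. Origin on the desk under the vertical screw axis; +x points from the tray's pulled-out side to the column, +z up. Base plate 10 high, x -255..120, y +-75. Arm overhead from z=120 to 168 reaching to x=-26, 56 wide, column at x=78..118.
- tray (a joint): slide of the tray along the press's +x, m: 0 = pulled right out (tray centre 160 mm in front of the screw axis), 0.16 = fully home (tray centre under the screw axis). About 2 N of friction; stays where left.
- tray_centre (a point): centre of the tray's compartment floor, 18 mm above the desk; frame as the press. Tray 126 (x) by 212 (y), four T-shaped compartments 48 mm apart side by side, their length along x, 8 mm larger than a bar both ways; walls 7 mm high above the floor; four corner rests 14.5 mm high at x=+-58, y=+-100.5.
- tray_knob (a point): point on the tray's upright round black knob, 17 in diameter, 34 high, top 52 mm above the desk; this point is on its axis 12 mm below its top, 84 mm in front (-x) of the tray centre. Push or pull the tray by it.
- slot0 (a point): first compartment counted from the left (tray +y): the point where the origin of a seated bar lies (8 mm above the tray floor). Frame as the tray. The bar's wide head goes to the tray's +x side, away from the tray's knob.
- slot1 (a point): second compartment counted from the left (tray +y): the point where the origin of a seated bar lies (8 mm above the tray floor). Frame as the tray. The bar's wide head goes to the tray's -x side, the side with the knob.
- slot2 (a point): third compartment counted from the left (tray +y): the point where the origin of a seated bar lies (8 mm above the tray floor). Frame as the tray. The bar's wide head goes to the tray's +x side, away from the tray's knob.
- slot3 (a point): fourth compartment counted from the left (tray +y): the point where the origin of a seated bar lies (8 mm above the tray floor). Frame as the tray. The bar's wide head goes to the tray's -x side, the side with the knob.
- bar_a: green T-shaped bar (one of up to four alike; some may be absent), 100 long (x), 16 thick (z); shank 22 wide from x=-50 to x=22, head 36 wide from x=22 to x=50 (own +x end), a brass dot in the head. Origin in the middle of its length and thickness, on the centre line. Either face may be up. About 70 g. In the tray it stands 9 mm proud of the compartment walls: grip only that upper part of the shank, so that fingertips stay above the walls.
- bar_b: green T-shaped bar (one of up to four alike; some may be absent), 100 long (x), 16 thick (z); shank 22 wide from x=-50 to x=22, head 36 wide from x=22 to x=50 (own +x end), a brass dot in the head. Origin in the middle of its length and thickness, on the centre line. Either face may be up. About 70 g. In the tray it stands 9 mm proud of the compartment walls: grip only that upper part of the shank, so that fingertips stay above the walls.
- bar_c: green T-shaped bar (one of up to four alike; some may be absent), 100 long (x), 16 thick (z); shank 22 wide from x=-50 to x=22, head 36 wide from x=22 to x=50 (own +x end), a brass dot in the head. Origin in the middle of its length and thickness, on the centre line. Either face may be up. About 70 g. In the tray it stands 9 mm proud of the compartment walls: grip only that upper part of the shank, so that fingertips stay above the walls.
- bar_d: green T-shaped bar (one of up to four alike; some may be absent), 100 long (x), 16 thick (z); shank 22 wide from x=-50 to x=22, head 36 wide from x=22 to x=50 (own +x end), a brass dot in the head. Origin in the middle of its length and thickness, on the centre line. Either face may be up. About 70 g. In the tray it stands 9 mm proud of the compartment walls: grip only that upper part of the shank, so that fingertips stay above the walls.
- cover: yellow pressure plate, 120 (x) by 206 (y) by 5 thick, with a black round boss 40 in diameter and 22 high in the middle of its top. Origin in the middle of its underside, z up through the boss. 320 g; grip it by the boss. It goes on the tray with its long side along the tray's y (either way round); on seated bars its underside is 34 mm and the boss top 61 mm above the desk (up to 1.5 mm lower at an edge with no bar, where it lies on the corner rests).
- wing (a joint): angle of the red wing handle, rad, 0 to 9, growing clockwise seen from above. It stays at its height; each rad lowers the pad by 4 mm. At 0 the pad's face is 82 mm above the desk. Friction about 0.14 N m; it stays where left.
- wing_grip (a point): middle of the red wing handle, on the screw axis, 198 mm above the desk; its x axis lies along the wing. Wing 90 long, 12 thick, 28 high (z = 184 to 212 mm): pinch it across its thickness from above.
- pad (a joint): how far the pad's spring is squeezed, m: 0 = pad hanging free, 0.008 = spring solid. 3000 N/m plus 4.5 N preload. Once the pad stands on the boss it grows 4 mm per rad of the wing (0.25 rad per mm). Half way, 0.004, is right. A red band 8 mm high above the pad shows what is left of the travel.
- pad_face (a point): centre of the underside of the round black pad, 36 in diameter, on the screw axis.
- monitor_a: black computer monitor, fixed, standing between the bars and the back of the desk; origin on the desk under its stand. Panel upright, 440 wide (y +-220), from 80 to 410 mm above the desk, its front face 31 mm in front (-x) of the origin. Keep the arm and the hand clear of it.
- timer: white bench timer with a sloping face, 52x62x34 mm; origin in the middle of its underside. Not part of the job, leave it alone.
- jar: white sample jar with a red cap, 52 across, 80 high mm; origin in the middle of its underside. Not part of the job, leave it alone.
- calculator: black calculator, 115x70x14 mm; origin in the middle of its underside. Not part of the job, leave it alone.
- tape: roll of cream tape, 57 across, 18 high mm; origin in the middle of its underside. Not part of the job, leave it alone.

How it is judged:
On the way, in this order (a step that is already met when the one before it is completed fails the run):
1. every T-bar present lies flat in a compartment of the tray (((horizontal distance between bar_a and slot0 below 0.009 m and z of bar_a in the frame of slot0 between -0.004 and 0.003 m and angle between the z axis of bar_a and the z axis of press, either way round below 0.08 rad) or (horizontal distance between bar_a and slot1 below 0.009 m and z of bar_a in the frame of slot1 between -0.004 and 0.003 m and angle between the z axis of bar_a and the z axis of press, either way round below 0.08 rad) or (horizontal distance between bar_a and slot2 below 0.009 m and z of bar_a in the frame of slot2 between -0.004 and 0.003 m and angle between the z axis of bar_a and the z axis of press, either way round below 0.08 rad) or (horizontal distance between bar_a and slot3 below 0.009 m and z of bar_a in the frame of slot3 between -0.004 and 0.003 m and angle between the z axis of bar_a and the z axis of press, either way round below 0.08 rad)) and ((horizontal distance between bar_b and slot0 below 0.009 m and z of bar_b in the frame of slot0 between -0.004 and 0.003 m and angle between the z axis of bar_b and the z axis of press, either way round below 0.08 rad) or (horizontal distance between bar_b and slot1 below 0.009 m and z of bar_b in the frame of slot1 between -0.004 and 0.003 m and angle between the z axis of bar_b and the z axis of press, either way round below 0.08 rad) or (horizontal distance between bar_b and slot2 below 0.009 m and z of bar_b in the frame of slot2 between -0.004 and 0.003 m and angle between the z axis of bar_b and the z axis of press, either way round below 0.08 rad) or (horizontal distance between bar_b and slot3 below 0.009 m and z of bar_b in the frame of slot3 between -0.004 and 0.003 m and angle between the z axis of bar_b and the z axis of press, either way round below 0.08 rad)) and ((horizontal distance between bar_c and slot0 below 0.009 m and z of bar_c in the frame of slot0 between -0.004 and 0.003 m and angle between the z axis of bar_c and the z axis of press, either way round below 0.08 rad) or (horizontal distance between bar_c and slot1 below 0.009 m and z of bar_c in the frame of slot1 between -0.004 and 0.003 m and angle between the z axis of bar_c and the z axis of press, either way round below 0.08 rad) or (horizontal distance between bar_c and slot2 below 0.009 m and z of bar_c in the frame of slot2 between -0.004 and 0.003 m and angle between the z axis of bar_c and the z axis of press, either way round below 0.08 rad) or (horizontal distance between bar_c and slot3 below 0.009 m and z of bar_c in the frame of slot3 between -0.004 and 0.003 m and angle between the z axis of bar_c and the z axis of press, either way round below 0.08 rad)) and ((horizontal distance between bar_d and slot0 below 0.009 m and z of bar_d in the frame of slot0 between -0.004 and 0.003 m and angle between the z axis of bar_d and the z axis of press, either way round below 0.08 rad) or (horizontal distance between bar_d and slot1 below 0.009 m and z of bar_d in the frame of slot1 between -0.004 and 0.003 m and angle between the z axis of bar_d and the z axis of press, either way round below 0.08 rad) or (horizontal distance between bar_d and slot2 below 0.009 m and z of bar_d in the frame of slot2 between -0.004 and 0.003 m and angle between the z axis of bar_d and the z axis of press, either way round below 0.08 rad) or (horizontal distance between bar_d and slot3 below 0.009 m and z of bar_d in the frame of slot3 between -0.004 and 0.003 m and angle between the z axis of bar_d and the z axis of press, either way round below 0.08 rad))), for 0.2 s.
2. the pressure plate lies squarely on the loaded tray (all of step 1 and horizontal distance between cover and tray_centre below 0.014 m and angle between the x axis of cover and the x axis of press, either way round below 0.15 rad and angle between cover's own z axis and vertical below 0.05 rad and z of cover in the frame of tray_centre between 0.01 and 0.02 m), for 0.2 s.
3. the loaded tray is fully home under the screw (all of step 2 and value of joint tray above 0.155 m), for 0.2 s.
4. the pad presses snugly on the boss (value of joint pad between 0.002 and 0.0065 m and horizontal distance between cover and pad_face below 0.016 m), for 0.3 s.
At the end, for the whole second after the job is handed in: Every bar present seated flat in a compartment (within 9 mm, not on the walls); plate level on top, boss up, within 14 mm of the tray centre and 0.15 rad of square; tray home (over 0.155); pad on the boss, spring squeezed 2 to 6.5 mm; all at rest (all of step 3 and all of step 4 and linear speed of cover below 0.01 m/s); the robot touches nothing.
It fails at once if the pad's spring was squeezed solid (over 7.6 mm) (value of joint pad above 0.0076 m).
It fails at once if another thing on the desk was moved by more than 3 cm (distance of any of timer, jar, calculator, tape from where it was at the start of the episode above 0.03 m).
Of bar_a, bar_b, bar_c, bar_d only 2 to 4 are there at a start; the rules pass over those that are not, and their reading is None.
At some moment in a run one of bar_a, bar_b, bar_c, bar_d may be knocked a few centimetres aside while the robot is not near it.
Once in a run the grip may slacken for a moment while it holds something.
It also fails if it takes over 210 s, if anything falls off the work surface, if the arm or the gripper's body presses on something with over 40 N, if the wrist force passes 120 N, or if a joint passes its speed limit or range.

### The arm

A 7-joint arm with a two-finger parallel gripper is mounted at the origin on a cart in front of the work surface, level with it; the furniture and walls round the work are solid. World frame = base frame: x ahead of the robot, y to its left, z up, the work surface at z = 0. Lengths are in m, angles in rad, forces in N, time in s.
With the tool pointing down it reaches from about 0.425 to 0.925 m from the base axis. Payload 6.8 kg.
Tool frame: the origin (TCP) lies midway between the tips of the shut fingers; the grasp point (between the pads) lies 19 mm behind it; z points along the fingers, y is the line along which they close (so a half turn about z gives the same grasp; the last joint's range is limited). The gripper opens to 85 mm and grips with 20 to 120 N. Pads are 22 mm wide; open, the fingers measure 114 mm over their backs; the gripper's body (76 mm by 85 mm) begins 54 mm behind the grasp point. The pads swing forward as they close: fully open they stand 13 mm farther back than shut.
Start: joints at [-1.368, 0.477, 0.022, 1.555, -0.011, 1.109, -0.083], TCP at [0.206, 0.643, 0.231] pointing down, gripper open.
Joint ranges: [-2.96, 2.96], [-0.34, 2.1], [-1.41, 1.46], [0.24, 2.44], [-1.37, 4.51], [0.17, 1.92], [-2.96, 2.96]. Speed limits (rad/s): [2.39, 2.39, 3.14, 3.14, 3.14, 3.14, 3.14].

### API

Orientations are given as a unit quaternion [x, y, z, w].
In Python, from workcell import status, vision, robot gives the robot as it stands.
- The arm moves only by the tool servo_tool, never from a script. Its argument "steps" is a list of rows, each a list of 5 numbers: the gripper command: -1 is shut, 1 is fully open, values between are in proportion, then the shift along the tool's x, y, z scaled (see below), then the turn about the tool's z scaled (see below). A call has 1 to 10 rows; each row is the pose to reach, as a shift and turn from the pose commanded when the call began, along the tool's axes at that moment; what a row does not reach only later rows make up. The controller multiplies each number of a shift by 0.2 m and each number of a turn by 45 degrees. A row lasts 1/10 s, in which the tool goes at most 50 mm and 8.59 degrees, less where a joint would pass 70% of its speed; a pose out of reach is approached as far as the arm can. A call with a number of a shift or a turn outside -1 to 1 is refused whole. A call with a gripper value outside its range is refused whole. The fingers move at their own pace and stop on an object; the grip force is fixed at half the most. Time passes only in rows, so rows that repeat a pose let the fingers close. It gives the time, the measured TCP pose, the force, the opening and the grip force at its end, in the units of the state.
- status.observe(): the state, without advancing time (a new reading comes with each control period).
- vision.capture(name): name is "side" or "top" or "wrist"; returns a dict with "frame" (400x640x3 uint8, red, green, blue), "fovy" (degrees; the focal length in pixels is half the picture's height over the tangent of half this angle, whatever the lens; pixels are square), "cx", "cy" (the principal point, pixels), "D" ([k1, k2, p1, p2, k3] as OpenCV has them; the pictures are not rectified), "pose" (4x4, takes a point from camera to world coordinates). Camera axes: x right, y down, z forward; pixel columns grow to the right and rows downward; lengths in m; the calibration is good to about 2 mm. A picture is of the moment at which its call begins. There is no depth.
- robot.sign_off(): hands the job in; it is judged then, once.
The state is a dict: "time_s": time; "q": joint angles; "dq": joint speeds; "joint_efforts": joint torques, N m; "position": TCP position; "tool_rot": TCP orientation; "ft_force": force on the tool from outside, world axes, zero at the start; "moment": the same for the moment, N m; "opening": opening from 0.0 (shut) to 1.0 (fully open); "grasp_force": force on a finger pad.
Only numpy, scipy, OpenCV 4.12 (cv2) and the standard library are available. Lean on these libraries where they do the work, as an engineer would, in place of code of your own. Each camera call takes 0.05 s, during which the arm holds its last target. There are 200 camera calls.

## Working session

There is one attempt and no reset: what is moved stays moved. The work goes in short steps, Python scripts to look and compute and a tool call to move; the robot and the scene stay as the last step left them, time stands still between calls to the robot, and variables do not carry over. Pictures are saved under pics/ and viewed, at most 14 in all, crops included, and the job is handed in when it is done.

Besides the shell and the picture viewer there is one more tool, called after "Call:" by a JSON object that holds its "method" and its "body". servo_tool: Moves the arm, as the interface text tells. Its arguments: {"type":"object","properties":{"steps":{"type":"array"}},"required":["steps"]}

```bash
ls; mkdir -p pics; cat > h.py <<'E'
import numpy as np, cv2
from workcell import status, vision, robot
def cap(n, save=None):
    c=vision.capture(n); f=c["frame"]
    if save: cv2.imwrite("pics/"+save, cv2.cvtColor(f,cv2.COLOR_RGB2BGR))
    return c
def K(c):
    f=c["frame"].shape[0]/2/np.tan(np.radians(c["fovy"])/2)
    return np.array([[f,0,c["cx"]],[0,f,c["cy"]],[0,0,1.]])
def ray(c,px,z):
    p=cv2.undistortPoints(np.array(px,float).reshape(-1,1,2),K(c),np.array(c["D"],float)).reshape(-1,2)
    T=np.array(c["pose"]); d=np.c_[p,np.ones(len(p))]@T[:3,:3].T; o=T[:3,3]
    return o+d*((z-o[2])/d[:,2])[:,None]
def proj(c,P):
    T=np.linalg.inv(np.array(c["pose"])); P=np.array(P,float).reshape(-1,3)
    return cv2.projectPoints(P,cv2.Rodrigues(T[:3,:3])[0],T[:3,3],K(c),np.array(c["D"],float))[0].reshape(-1,2)
E
python3 - <<'E'
from h import *
s=status.observe(); print(s)
for n in("top","side","wrist"):
    c=cap(n,n+"0.png"); print(n,c["fovy"],c["D"],np.round(c["pose"],3).tolist())
E
```

```text
pics
{'time_s': 0.0, 'q': array([-1.36808327,  0.47777639,  0.02232405,  1.55648537, -0.01152249,
        1.10928517, -0.08310298]), 'dq': array([ 1.45221348e-05,  4.84803292e-04,  3.65252846e-04, -1.41081540e-03,
       -1.14294770e-03, -2.41597102e-04,  4.92889516e-04]), 'joint_efforts': array([-5.16722284e-04, -5.96446073e+01,  1.60778783e+00, -2.81201559e+01,
        1.25035390e-02,  9.11889510e-03,  1.34228975e-07]), 'position': array([0.20625176, 0.64208063, 0.23032698]), 'tool_rot': array([ 1.54770723e-01,  9.87949993e-01, -9.09147851e-04, -8.76614688e-05]), 'ft_force': array([-0.31725185,  0.59072464, -0.32383853]), 'moment': array([0.05096894, 0.01848843, 0.00330741]), 'grasp_force': 0.0, 'opening': 1.0009173641312512}
top 50.12503625320661 [-0.01047465  0.          0.          0.          0.        ] [[-0.161, -0.931, 0.329, 0.071], [-0.987, 0.152, -0.052, 0.201], [-0.002, -0.333, -0.943, 1.487], [0.0, 0.0, 0.0, 1.0]]
side 50.65352711075015 [0.00639635 0.         0.         0.         0.        ] [[-0.432, -0.764, 0.478, -0.097], [-0.902, 0.374, -0.218, 0.417], [-0.013, -0.525, -0.851, 1.251], [0.0, 0.0, 0.0, 1.0]]
wrist 59.68096048101885 [-0.06950803  0.          0.          0.          0.        ] [[0.307, 0.905, 0.295, 0.131], [0.952, -0.291, -0.097, 0.666], [-0.002, 0.311, -0.95, 0.373], [0.0, 0.0, 0.0, 1.0]]
```

View pics/top0.png

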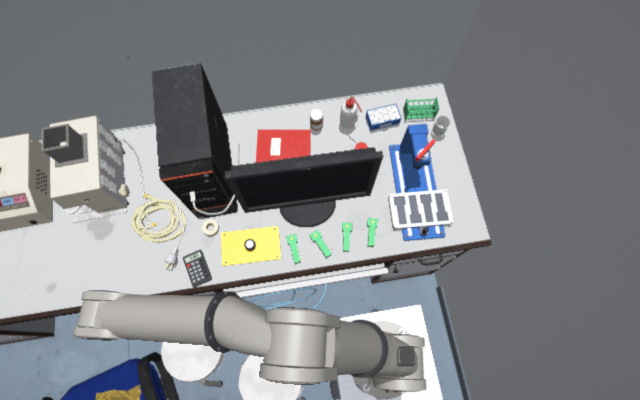

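View pics/side0.png

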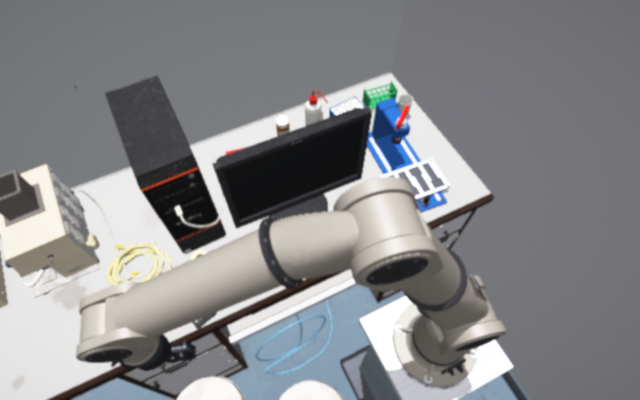

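The top view shows four green bars at about (294,247), (320,243), (347,236) and (372,231). The plate is at (251,245), the tray at (420,209), and the press axis is near (425,150).

```bash
cat >> h.py <<'E'
def green(c,zt=0.016,minA=60):
    f=c["frame"]; h=cv2.cvtColor(f,cv2.COLOR_RGB2HSV)
    m=cv2.inRange(h,(50,110,60),(80,255,255)); out=[]
    m=cv2.morphologyEx(m,cv2.MORPH_CLOSE,np.ones((3,3)))
    for k in cv2.findContours(m,cv2.RETR_EXTERNAL,cv2.CHAIN_APPROX_NONE)[0]:
        if cv2.contourArea(k)<minA: continue
        w=np.zeros(m.shape,np.uint8); cv2.drawContours(w,[k],-1,255,-1)
        ys,xs=np.nonzero(w); P=ray(c,np.c_[xs,ys],zt)[:,:2]; ct=P.mean(0)
        u=np.linalg.svd(P-ct,full_matrices=False)[2][0]; s=(P-ct)@u
        n=np.array([-u[1],u[0]]); t=(P-ct)@n
        lo,hi=np.percentile(s,[1,99]); mid=(lo+hi)/2
        wp=np.ptp(t[s>hi-0.022]); wn=np.ptp(t[s<lo+0.022])
        if wn>wp: u=-u; mid=-mid
        cc=ct+u*mid
        out.append(dict(px=(xs.mean(),ys.mean()),c=cc,yaw=np.arctan2(u[1],u[0]),L=hi-lo,w=(wp,wn),A=len(xs)))
    return out
E
python3 - <<'E'
from h import *
c=cap("top")
for b in green(c): print(np.round(b['px']),b['c'].round(3),round(b['yaw'],3),round(b['L'],3),np.round(b['w'],3),b['A'])
h=cv2.cvtColor(c["frame"],cv2.COLOR_RGB2HSV)
m=cv2.inRange(h,(22,130,130),(35,255,255))
k=max(cv2.findContours(m,0,2)[0],key=cv2.contourArea); r=cv2.minAreaRect(k)
P=ray(c,cv2.boxPoints(r),0.005); print("plate",P.round(3).tolist(),ray(c,[r[0]],0.005).round(3))
m=cv2.inRange(h,(100,150,60),(125,255,255)); 
n,l,st,ct=cv2.connectedComponentsWithStats(m)
for i in range(1,n):
    if st[i,4]>40: print("blue",st[i],ct[i].round())
m=cv2.inRange(h,(0,150,100),(8,255,255)); n,l,st,ct=cv2.connectedComponentsWithStats(m)
for i in range(1,n):
    if st[i,4]>20: print("red",st[i],ct[i].round())
cv2.imwrite("pics/press.png",cv2.resize(cv2.cvtColor(c["frame"],4)[100:270,200:480],(784,476),interpolation=2))
E
```

```text
[293. 248.] [0.401 0.237] 0.081 0.093 [0.013 0.028] 125
[320. 244.] [0.403 0.141] 0.423 0.091 [0.017 0.03 ] 140
[346. 236.] [0.414 0.048] -0.237 0.095 [0.014 0.026] 121
[371. 232.] [ 0.416 -0.043] -0.279 0.094 [0.017 0.028] 130
[421. 111.] [ 0.866 -0.337] 1.543 0.131 [0.07  0.077] 392
plate [[0.061, 0.923, 0.005], [0.04, 0.787, 0.005], [0.005, 0.788, 0.005], [0.026, 0.922, 0.005]] [[0.033 0.855 0.005]]
blue [ 390  125   45   67 1534] [412. 159.]
blue [403 226  41  14 231] [421. 234.]
blue [  62  359   78   41 1452] [107. 382.]
blue [149 363  12  37 142] [155. 380.]
red [347 100   6   7  39] [349. 103.]
red [ 257  130   53   32 1247] [283. 144.]
red [417 140  17  20  61] [425. 150.]
red [356 143  11   6  44] [361. 146.]
red [162 171  51  10  93] [187. 176.]
```

View pics/press.png

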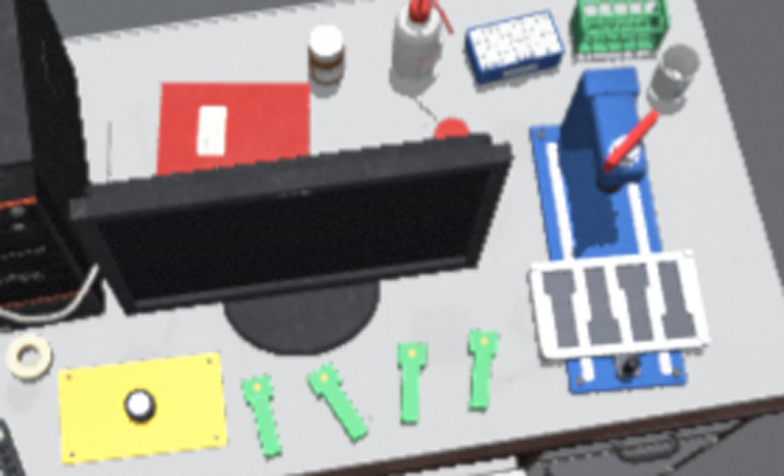

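The crop shows all four bars with heads and brass dots away from the robot. The tray has four compartments, with corners at crop (533,263), (697,253), (706,346), (545,357) and the knob at (628,366). The monitor panel's bottom edge runs from (125,312) to (478,266).

```bash
python3 - <<'E'
from h import *
c=cap("top")
def q(L,z): 
    P=ray(c,np.array(L)/2.8+[200,100],z); print(P.round(3).tolist()); return P
t=q([(533,263),(697,253),(706,346),(545,357)],0.025)
print("ctr",t.mean(0).round(3),"sides",np.linalg.norm(np.roll(t,-1,0)-t,axis=1).round(3))
q([(628,360)],0.052); q([(628,148),(607,167),(656,114)],0.205)
b=q([(541,128),(570,391),(686,383)],0.01); print("yaw",np.arctan2(*(b[0]-b[1])[[1,0]]))
print('mon'); q([(125,312),(478,266)],0.08); q([(72,205),(512,150)],.41); print('plate');q([(60,398),(217,354),(227,441),(64,463)],.005);q([(139,403)],.027)
E
```

```text
[[0.543, -0.139, 0.025], [0.522, -0.352, 0.025], [0.398, -0.331, 0.025], [0.417, -0.127, 0.025]]
ctr [ 0.47  -0.237  0.025] sides [0.215 0.125 0.205 0.126]
[[0.391, -0.221, 0.052]]
[[0.607, -0.238, 0.205], [0.587, -0.208, 0.205], [0.645, -0.282, 0.205]]
[[0.737, -0.195, 0.01], [0.372, -0.151, 0.01], [0.359, -0.299, 0.01]]
yaw -0.12003327822921395
mon
[[0.543, 0.383, 0.08], [0.532, -0.058, 0.08]]
[[0.549, 0.38, 0.41], [0.538, -0.055, 0.41]]
plate
[[0.468, 0.486, 0.005], [0.494, 0.282, 0.005], [0.38, 0.285, 0.005], [0.385, 0.488, 0.005]]
[[0.44, 0.385, 0.027]]
```

Call:
{"method": "servo_tool", "body": {"steps": [[1,-0.73,-0.45,0,0],[1,-0.73,-0.45,0,0],[1,-0.73,-0.45,0,0],[1,-0.73,-0.45,0,0],[1,-0.73,-0.45,0,0]]}}

```text
time_s: 0.75
position: [0.322, 0.5086, 0.2315]
tool_rot: [0.158, 0.987, -0.001, 0.001]
ft_force: [0.6, -0.1, 0.2]
opening: 1.0
grasp_force: 0.0
```

Call:
{"method": "servo_tool", "body": {"steps": [[1,-0.73,-0.45,0,-0.4],[1,-0.73,-0.45,0,-0.4],[1,-0.73,-0.45,0,-0.4],[1,-0.73,-0.45,0,-0.4],[1,-0.73,-0.45,0,-0.4]]}}

```text
time_s: 1.25
position: [0.4323, 0.3788, 0.2314]
tool_rot: [0.001, 1.0, -0.001, 0.001]
ft_force: [-0.2, -0.2, -0.5]
opening: 1.001
grasp_force: 0.0
```

Call:
{"method": "servo_tool", "body": {"steps": [[1,0,-1,0,0],[1,0,-1,0,0],[1,0,-1,0,0],[1,0,-1,0,0],[1,0,-1,0,0],[1,0,-1,0,0]]}}

```text
time_s: 1.85
position: [0.4298, 0.1829, 0.2316]
tool_rot: [-0.002, 1.0, 0.001, 0.0]
ft_force: [0.1, 0.5, 0.5]
opening: 0.997
grasp_force: 0.0
```

```bash
cat >> h.py <<'E'
from scipy.spatial.transform import Rotation as R
def st():
    s=status.observe(); r=R.from_quat(s["tool_rot"]); a=r.as_matrix()
    return s,np.array(s["position"]),r,np.arctan2(a[1,0],a[0,0])
def go(xyz,yaw=None):
    "units for a move from here to xyz with tool-x heading yaw"
    s,p,r,y=st(); d=r.inv().apply(np.array(xyz)-p)/0.2
    t=0 if yaw is None else -((yaw-y+np.pi)%(2*np.pi)-np.pi)/(np.pi/4)
    return d.round(3),round(t,3)
def rep():
    s,p,r,y=st(); print("t",round(s["time_s"],1),"p",p.round(4),"yaw",round(y,3),"tilt",round(np.degrees(np.arccos(-r.as_matrix()[2,2])),2),"q",np.round(s["q"],2),"open",round(s["opening"],3),"gf",round(s["grasp_force"],1),"F",np.round(s["ft_force"],1))
E
python3 - <<'E'
from h import *
rep(); c=cap("wrist","w1.png")
for b in green(c,minA=300): print(np.round(b['px']),b['c'].round(4),round(b['yaw'],3),round(b['L'],3),np.round(b['w'],3),b['A'])
E
```

```text
t 1.9 p [0.4298 0.1829 0.2316] yaw -3.138 tilt 0.07 q [-0.67  0.13  0.15  2.04 -0.02  0.97  1.06] open 0.997 gf 0.0 F [0.1 0.5 0.5]
[107. 156.] [ 0.4202 -0.042 ] -0.287 0.099 [0.041 0.028] 2545
[188. 154.] [0.4184 0.0479] -0.231 0.098 [0.038 0.024] 2456
[277. 143.] [0.4066 0.1398] 0.408 0.096 [0.036 0.022] 2382
[367. 143.] [0.4057 0.2346] 0.088 0.097 [0.035 0.022] 2341
```

View pics/w1.png

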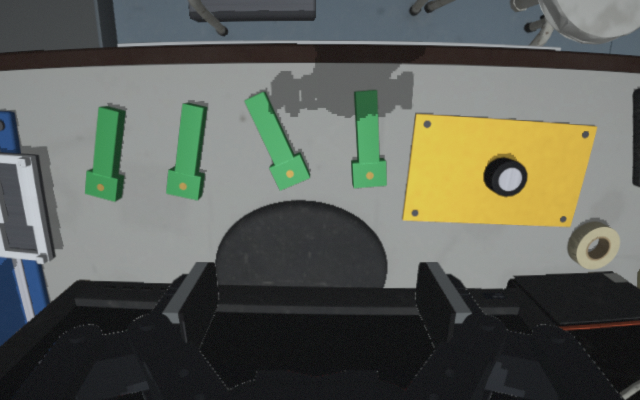

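The wrist view shows all four bars clearly, with heads at the bottom of the image (away from the robot). The plate is at the right with its boss at (508,178), and the tray is at the left edge. Next I'll look at the tray.

Call:
{"method": "servo_tool", "body": {"steps": [[1,0,-1,0,0],[1,0,-1,0,0],[1,0,-1,0,0],[1,0,-1,0,0],[1,0,-1,0,0],[1,0,-1,0,0]]}}

```text
time_s: 2.5
position: [0.4315, -0.0168, 0.2314]
tool_rot: [-0.002, 1.0, 0.0, 0.0]
ft_force: [0.4, 0.2, -0.2]
opening: 0.999
grasp_force: 0.0
```

Call:
{"method": "servo_tool", "body": {"steps": [[1,0,-0.9,0,0],[1,0,-0.9,0,0],[1,0,-0.9,0,0],[1,0,-0.9,0,0],[1,0,-0.9,0,0],[1,0,-0.9,0,0]]}}

```text
time_s: 3.1
position: [0.4327, -0.1959, 0.231]
tool_rot: [-0.003, 1.0, 0.0, -0.0]
ft_force: [0.8, 0.1, -0.8]
opening: 0.999
grasp_force: 0.0
```

```bash
python3 - <<'E'
from h import *
rep(); c=cap("wrist","w2.png")
for b in green(c,minA=300): print(np.round(b['px']),b['c'].round(4),round(b['yaw'],3),round(b['L'],3),np.round(b['w'],3),b['A'])
h=cv2.cvtColor(c["frame"],cv2.COLOR_RGB2HSV)
m=cv2.inRange(h,(0,0,200),(180,40,255)); print(m.sum()/255)
n,l,s,ct=cv2.connectedComponentsWithStats(m)
for i in range(1,n):
    if s[i,4]>60: print(s[i],ct[i].round())
E
```

```text
t 3.1 p [ 0.4327 -0.1959  0.231 ] yaw -3.135 tilt 0.03 q [-0.16  0.15  0.51  2.04 -0.09  0.97  1.97] open 0.999 gf 0.0 F [ 0.8  0.1 -0.8]
[541. 156.] [0.4188 0.0447] -0.227 0.097 [0.036 0.022] 2035
[458. 156.] [ 0.4204 -0.0469] -0.275 0.097 [0.036 0.022] 2202
[622. 146.] [0.4072 0.1374] 0.402 0.097 [0.036 0.022] 1839
6103.0
[ 198  140  188  121 5453] [304. 196.]
[182 149  16  87 564] [190. 189.]
```

View pics/w2.png

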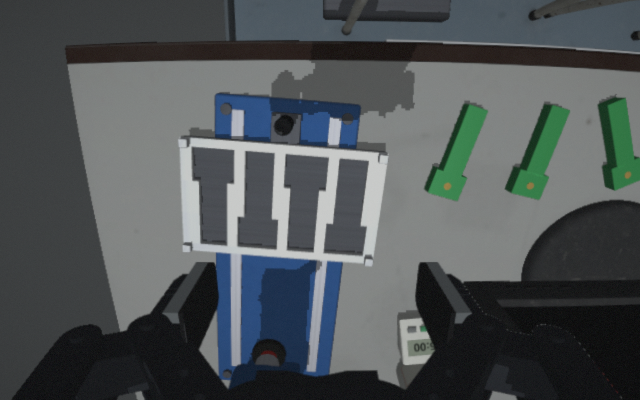

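The wrist view shows the tray with its rests at (184,143), (383,158), (369,261) and (187,247), and the knob at (284,125). The rightmost compartment is slot0, with its head toward the bottom.

```bash
python3 - <<'E'
from h import *
c=cap("wrist")
px=[(184,143),(383,158),(369,261),(187,247)]  # (-58,-100.5),(-58,100.5),(58,100.5),(58,-100.5)
M=np.array([(-58,-100.5),(-58,100.5),(58,100.5),(58,-100.5)])/1000
W=ray(c,px,0.0325)[:,:2]; print(W.round(4).tolist())
A=M-M.mean(0);B=W-W.mean(0); th=np.arctan2((A[:,0]*B[:,1]-A[:,1]*B[:,0]).sum(),(A*B).sum()); ct=W.mean(0)
r=lambda x,y:ct+np.array([np.cos(th)*x-np.sin(th)*y,np.sin(th)*x+np.cos(th)*y])
print("yaw",th,"ctr",ct,"res",[(np.round((r(*m)-w)*1000,1)).tolist() for m,w in zip(M,W)])
print("knob",r(-.084,0), ray(c,[(284,122)],.052))
for i,y in enumerate((.072,.024,-.024,-.072)): print("slot",i,r(0,y).round(4))
print("axis",r(.16,0))
f=cv2.cvtColor(c["frame"],4); big=cv2.resize(f[90:290,150:410],None,fx=3,fy=3,interpolation=2)
def T(s,y,z,col,d):
    o=np.array([(-50,-11),(22,-11),(22,-18),(50,-18),(50,18),(22,18),(22,11),(-50,11)])/1000*[s,1]
    o=o+np.sign(o)*d
    P=proj(c,[[*r(a,y+b),z] for a,b in o]); P=((P-[150,90]+.5)*3).astype(int); cv2.polylines(big,[P],True,col,1)
for i,y in enumerate((.072,.024,-.024,-.072)): T(1 if i%2==0 else -1,y,.025,(0,0,255),.004)
cv2.imwrite("pics/ov.png",big)
E
```

```text
[[0.4088, -0.3276], [0.423, -0.1298], [0.538, -0.1376], [0.5227, -0.3371]]
yaw -0.07413999592179851 ctr [ 0.47313586 -0.23302188] res [[-1.0, -1.3], [-0.2, 1.3], [0.4, 0.5], [0.8, -0.5]]
knob [ 0.38936662 -0.22679982] [[ 0.38629961 -0.22597983  0.052     ]]
slot 0 [ 0.4785 -0.1612]
slot 1 [ 0.4749 -0.2091]
slot 2 [ 0.4714 -0.257 ]
slot 3 [ 0.4678 -0.3048]
axis [ 0.63269633 -0.24487341]
```

View pics/ov.png

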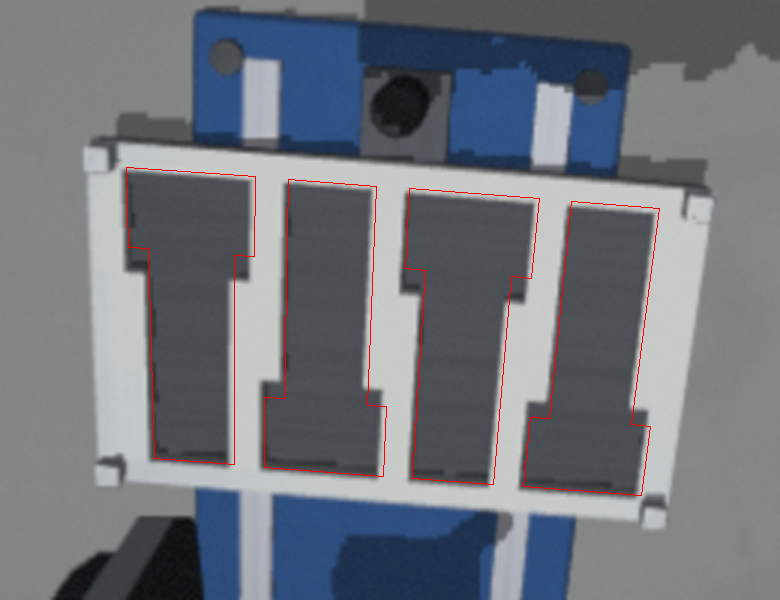

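The overlay fits all four compartments to within 1–2 mm. I'll pick the bar nearest the tray.

Call:
{"method": "servo_tool", "body": {"steps": [[0,0.033,0.74,0,0.36],[0,0.033,0.74,0.2,0.36],[0,0.033,0.74,0.4,0.36],[0,0.033,0.74,0.65,0.36],[0,0.033,0.74,0.65,0.36],[0,0.033,0.74,0.65,0.36],[0,0.033,0.74,0.65,0.36]]}}

```text
time_s: 3.9
position: [0.4243, -0.0492, 0.1017]
tool_rot: [0.138, 0.99, -0.0, -0.001]
ft_force: [0.6, -0.4, 1.1]
opening: 0.501
grasp_force: 0.0
```

```bash
python3 - <<'E'
from h import *
rep(); print(go([.4252,-.0483,.008],2.867))
c=cap("wrist")
for b in green(c,minA=300): print(np.round(b['px']),b['c'].round(4),round(b['yaw'],3),round(b['L'],3),np.round(b['w'],3),b['A'])
E
```

```text
t 3.9 p [ 0.4243 -0.0492  0.1017] yaw 2.865 tilt 0.06 q [-0.36  0.28  0.38  2.26 -0.18  0.63  1.44] open 0.501 gf 0.0 F [ 0.6 -0.4  1.1]
(array([-0.004,  0.006,  0.468]), np.float64(-0.003))
[321. 198.] [ 0.4199 -0.0457] -0.275 0.098 [0.035 0.021] 5043
[450. 161.] [0.4187 0.045 ] -0.225 0.097 [0.036 0.023] 5384
[577. 109.] [0.4081 0.1356] 0.427 0.098 [0.041 0.028] 6381
```

Call:
{"method": "servo_tool", "body": {"steps": [[0,0,0.01,0.2,0],[0,0,0.01,0.35,0],[0,0,0.01,0.43,0],[0,0,0.01,0.467,0],[0,0,0.01,0.467,0],[-1,0,0.01,0.467,0],[-1,0,0.01,0.467,0],[-1,0,0.01,0.467,0],[-1,0,0.01,0.467,0],[-1,0,0.01,0.467,0]]}}

```text
time_s: 4.95
position: [0.4261, -0.0483, 0.0095]
tool_rot: [0.139, 0.99, 0.0, 0.001]
ft_force: [-1.5, 0.8, 8.7]
opening: 0.233
grasp_force: 58.5
```

```bash
python3 - <<'E'
from h import *
rep(); c=cap("wrist","g1.png")
E
```

```text
t 5.0 p [ 0.4261 -0.0483  0.0095] yaw 2.862 tilt 0.17 q [-0.25  0.48  0.27  2.3  -0.32  0.39  1.57] open 0.233 gf 58.5 F [-1.5  0.8  8.7]
```

View pics/g1.png

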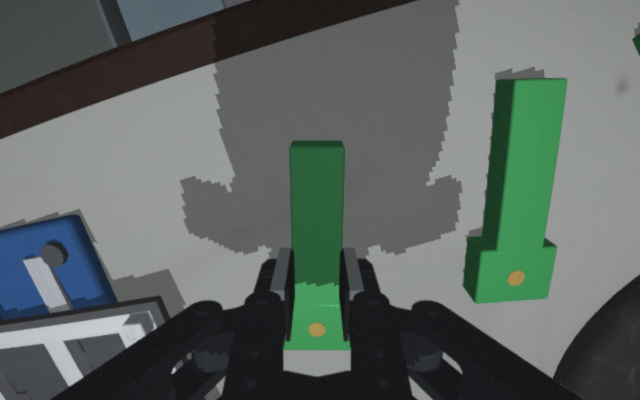

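The fingers hold the bar on its shank, with the dot at (317,330) and the tail toward the camera. I'll carry it to slot3, turning it half round on the way.

Call:
{"method": "servo_tool", "body": {"steps": [[-1,0,0,-0.1,0],[-1,0,0,-0.3,0],[-1,0,0,-0.5,0],[-1,-0.2,-0.4,-0.7,0],[-1,-0.43,-0.94,-0.7,0.3],[-1,-0.43,-0.94,-0.7,0.6],[-1,-0.43,-0.94,-0.7,1],[-1,-0.43,-0.94,-0.7,1],[-1,-0.43,-0.94,-0.7,1],[-1,-0.43,-0.94,-0.7,1]]}}

```text
time_s: 6.0
position: [0.4556, -0.2534, 0.1489]
tool_rot: [0.51, 0.86, 0.0, 0.001]
ft_force: [0.8, 0.1, -1.2]
opening: 0.229
grasp_force: 59.5
```

Call:
{"method": "servo_tool", "body": {"steps": [[-1,0,0,0,1],[-1,0,0,0,1],[-1,0,0,0,1],[-1,0,0,0,1],[-1,0,0,0,1],[-1,0,0,0,1]]}}

```text
time_s: 6.6
position: [0.4558, -0.2523, 0.1487]
tool_rot: [0.799, 0.601, 0.0, 0.0]
ft_force: [1.0, 0.1, -0.2]
opening: 0.233
grasp_force: 59.5
```

Call:
{"method": "servo_tool", "body": {"steps": [[-1,0,0,0,1],[-1,0,0,0,1],[-1,0,0,0,1],[-1,0,0,0,1],[-1,0,0,0,1],[-1,0,0,0,1]]}}

```text
time_s: 7.2
position: [0.4557, -0.2523, 0.1482]
tool_rot: [0.968, 0.25, 0.0, -0.0]
ft_force: [0.9, -0.1, -0.4]
opening: 0.227
grasp_force: 59.5
```

Call:
{"method": "servo_tool", "body": {"steps": [[-1,0,0,0,0.74],[-1,0,0,0,0.74],[-1,0,0,0,0.74],[-1,0,0,0,0.74],[-1,0,0,0,0.74],[-1,0,0,0,0.74]]}}

```text
time_s: 7.8
position: [0.4555, -0.2525, 0.148]
tool_rot: [0.999, -0.035, -0.0, -0.0]
ft_force: [-0.3, -1.2, -0.4]
opening: 0.233
grasp_force: 59.5
```

```bash
python3 - <<'E'
from h import *
rep(); c=cap("wrist","g2.png"); print(go([.4633,-.3045,.06],-.074), go([.4633,-.3045,.026],-.074))
E
```

```text
t 7.8 p [ 0.4555 -0.2525  0.148 ] yaw -0.069 tilt 0.01 q [-0.48  0.65  1.22  2.05 -0.75  0.99 -0.5 ] open 0.233 gf 59.5 F [-0.3 -1.2 -0.4]
(array([0.057, 0.257, 0.44 ]), np.float64(0.005)) (array([0.057, 0.257, 0.61 ]), np.float64(0.005))
```

View pics/g2.png

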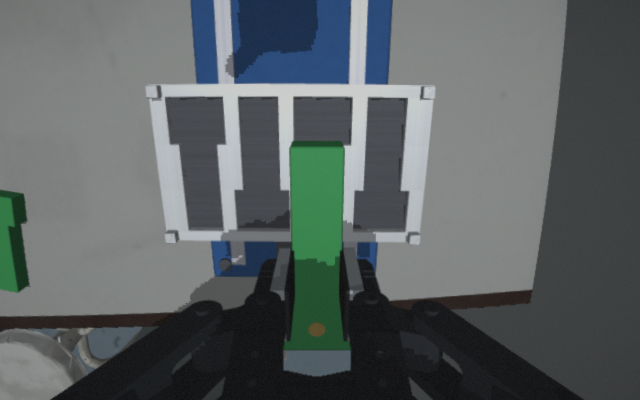

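The tray is fully in view and the bar is still square in the hand, its tail at row 142 as before.

Call:
{"method": "servo_tool", "body": {"steps": [[-1,0.057,0.257,0.1,0],[-1,0.057,0.257,0.3,0],[-1,0.057,0.257,0.42,0],[-1,0.057,0.257,0.48,0],[-1,0.057,0.257,0.53,0],[-1,0.057,0.257,0.57,0],[-1,0.057,0.257,0.595,0],[-1,0.057,0.257,0.595,0]]}}

```text
time_s: 8.65
position: [0.4633, -0.3045, 0.0289]
tool_rot: [0.999, -0.037, 0.0, -0.0]
ft_force: [-0.8, 0.6, 0.3]
opening: 0.234
grasp_force: 59.4
```

```bash
python3 - <<'E'
from h import *
rep(); print(go([.4633,-.3045,.026],-.074)); c=cap("wrist","g3.png")
E
```

```text
t 8.7 p [ 0.4633 -0.3045  0.0289] yaw -0.074 tilt 0.01 q [-0.21  0.82  0.96  2.03 -0.95  0.82 -0.32] open 0.234 gf 59.4 F [-0.8  0.6  0.3]
(array([0.   , 0.   , 0.015]), np.float64(-0.001))
```

View pics/g3.png

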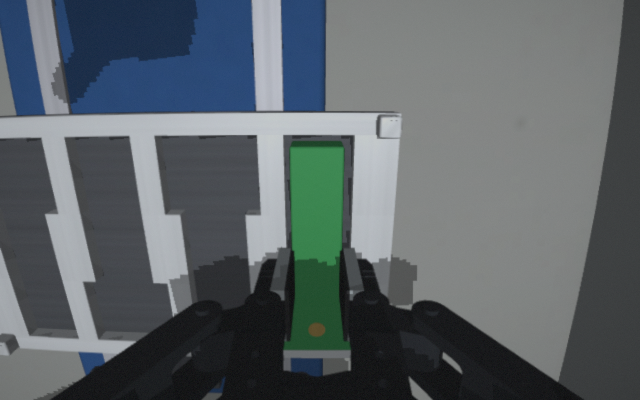

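The bar sits centred in slot3. I'll release it and go back for the next one.

Call:
{"method": "servo_tool", "body": {"steps": [[-0.3,0,0,0.005,0],[-0.3,0,0,0.005,0],[-0.3,0,0,0.005,0],[-0.3,0,0,-0.1,0],[-0.3,0,0,-0.3,0],[-0.3,0,0,-0.5,0],[-0.1,-0.18,-0.25,-0.7,-0.2],[0,-0.18,-0.25,-0.7,-0.4],[0,-0.18,-0.25,-0.7,-0.5],[0,-0.18,-0.25,-0.7,-0.5]]}}

```text
time_s: 9.7
position: [0.4312, -0.2514, 0.1695]
tool_rot: [0.987, 0.159, 0.001, -0.0]
ft_force: [-0.0, 0.3, -0.6]
opening: 0.502
grasp_force: 0.0
```

Call:
{"method": "servo_tool", "body": {"steps": [[0,0,0,0,-1],[0,0,0,0,-1],[0,0,0,0,-1],[0,0,0,0,-1],[0,0,0,0,-1],[0,0,0,0,-1]]}}

```text
time_s: 10.3
position: [0.4308, -0.2526, 0.1688]
tool_rot: [0.852, 0.524, 0.0, -0.0]
ft_force: [-0.0, -0.2, 0.5]
opening: 0.502
grasp_force: 0.0
```

Call:
{"method": "servo_tool", "body": {"steps": [[0,0,0,0,-1],[0,0,0,0,-1],[0,0,0,0,-1],[0,0,0,0,-1],[0,0,0,0,-1],[0,0,0,0,-1]]}}

```text
time_s: 10.9
position: [0.4307, -0.2524, 0.1686]
tool_rot: [0.587, 0.81, -0.0, -0.0]
ft_force: [-0.2, -0.3, 0.5]
opening: 0.502
grasp_force: 0.0
```

Call:
{"method": "servo_tool", "body": {"steps": [[0,0,0,0,-1],[0,0,0,0,-1],[0,0,0,0,-1],[0,0,0,0,-1],[0,0,0,0,-1],[0,0,0,0,-1]]}}

```text
time_s: 11.5
position: [0.4306, -0.2525, 0.1684]
tool_rot: [0.232, 0.973, 0.0, -0.001]
ft_force: [-0.9, -0.5, 0.6]
opening: 0.498
grasp_force: 0.0
```

```bash
python3 - <<'E'
from h import *
rep(); print(go([.4236,.0439,.1],2.915)); c=cap("wrist","g4.png")
for b in green(c,minA=300): print(np.round(b['px']),b['c'].round(4),round(b['yaw'],3),round(b['L'],3),np.round(b['w'],3),b['A'])
E
```

```text
t 11.5 p [ 0.4306 -0.2525  0.1684] yaw 2.673 tilt 0.07 q [-0.08  0.3   0.58  2.06 -0.21  0.84  1.73] open 0.498 gf 0.0 F [-0.9 -0.5  0.6]
(array([0.701, 1.306, 0.343]), np.float64(-0.309))
[280. 239.] [ 0.4752 -0.3102] 3.063 0.105 [0.026 0.041] 3296
[628.  37.] [0.4375 0.0358] -0.368 0.057 [0.026 0.019] 1421
```

Call:
{"method": "servo_tool", "body": {"steps": [[0,0.35,0.65,0,0],[0,0.35,0.65,0,0],[0,0.35,0.65,0,0],[0,0.35,0.65,0,0],[0,0.35,0.65,0,0]]}}

```text
time_s: 12.05
position: [0.4272, -0.1038, 0.1687]
tool_rot: [0.232, 0.973, 0.0, -0.0]
ft_force: [-0.1, -0.6, 0.3]
opening: 0.5
grasp_force: 0.0
```

Call:
{"method": "servo_tool", "body": {"steps": [[0,0.35,0.65,0,-0.31],[0,0.35,0.65,0.1,-0.31],[0,0.35,0.65,0.2,-0.31],[0,0.35,0.65,0.34,-0.31],[0,0.35,0.65,0.34,-0.31],[0,0.35,0.65,0.34,-0.31]]}}

```text
time_s: 12.65
position: [0.4234, 0.0409, 0.1009]
tool_rot: [0.114, 0.993, -0.001, -0.001]
ft_force: [0.3, 0.3, 0.5]
opening: 0.5
grasp_force: 0.0
```

```bash
cat >> h.py <<'E'
def look(off=.005,z=.008):
    "nearest bar to the tool: grasp pose and move"
    rep(); c=cap("wrist"); p=st()[1]
    L=green(c,minA=300)
    for b in L: print(np.round(b['px']),b['c'].round(4),round(b['yaw'],3),round(b['L'],3),np.round(b['w'],3))
    b=min(L,key=lambda b:np.linalg.norm(b['c']-p[:2])); a=b['yaw']
    g=b['c']+off*np.array([np.cos(a),np.sin(a)]); print("grasp",g.round(4),go([*g,z],a+np.pi))
E
python3 - <<'E'
from h import *
look()
E
```

```text
t 12.7 p [0.4234 0.0409 0.1009] yaw 2.913 tilt 0.13 q [-0.56  0.28  0.36  2.26 -0.17  0.63  1.27] open 0.5 gf 0.0 F [0.3 0.3 0.5]
[323. 197.] [0.418  0.0459] -0.225 0.098 [0.035 0.021]
[455. 152.] [0.4069 0.1379] 0.411 0.098 [0.037 0.023]
[592. 120.] [0.4057 0.234 ] 0.077 0.098 [0.04  0.023]
grasp [0.4229 0.0447] (array([0.01 , 0.018, 0.468]), np.float64(-0.005))
```

Call:
{"method": "servo_tool", "body": {"steps": [[0,0.01,0.018,0.2,0],[0,0.01,0.018,0.35,0],[0,0.01,0.018,0.43,0],[0,0.01,0.018,0.465,0],[0,0.01,0.018,0.465,0],[-1,0.01,0.018,0.465,0],[-1,0.01,0.018,0.465,0],[-1,0.01,0.018,0.465,0],[-1,0.01,0.018,0.465,0],[-1,0.01,0.018,0.465,0]]}}

```text
time_s: 13.7
position: [0.4233, 0.0469, 0.0094]
tool_rot: [0.112, 0.994, 0.0, 0.001]
ft_force: [-1.3, -2.9, 8.6]
opening: 0.236
grasp_force: 58.4
```

Call:
{"method": "servo_tool", "body": {"steps": [[-1,0,0,-0.1,0],[-1,0,0,-0.3,0],[-1,0,0,-0.5,0],[-1,-0.1,-0.25,-0.7,0],[-1,-0.2,-0.5,-0.7,0],[-1,-0.3,-0.7,-0.7,0],[-1,-0.3,-0.7,-0.7,0],[-1,-0.3,-0.7,-0.7,0]]}}

```text
time_s: 14.5
position: [0.4499, -0.1055, 0.1491]
tool_rot: [0.115, 0.993, -0.0, 0.001]
ft_force: [-0.5, 1.2, -0.8]
opening: 0.233
grasp_force: 59.5
```

Call:
{"method": "servo_tool", "body": {"steps": [[-1,-0.1,-0.25,0,-0.19],[-1,-0.2,-0.5,0,-0.19],[-1,-0.3,-0.71,0,-0.19],[-1,-0.3,-0.71,0,-0.19],[-1,-0.3,-0.71,0,-0.19],[-1,-0.3,-0.71,0,-0.19]]}}

```text
time_s: 15.1
position: [0.4762, -0.2525, 0.1477]
tool_rot: [0.037, 0.999, 0.001, -0.0]
ft_force: [0.2, 0.6, -1.1]
opening: 0.23
grasp_force: 59.5
```

```bash
python3 - <<'E'
from h import *
rep(); c=cap("wrist","g5.png"); print(go([.4769,-.2574,.0285],3.068))
E
```

```text
t 15.1 p [ 0.4762 -0.2525  0.1477] yaw 3.068 tilt 0.1 q [-0.02  0.38  0.49  1.99 -0.24  0.83  2.1 ] open 0.23 gf 59.5 F [ 0.2  0.6 -1.1]
(array([-0.005, -0.028,  0.596]), np.float64(0.001))
```

View pics/g5.png

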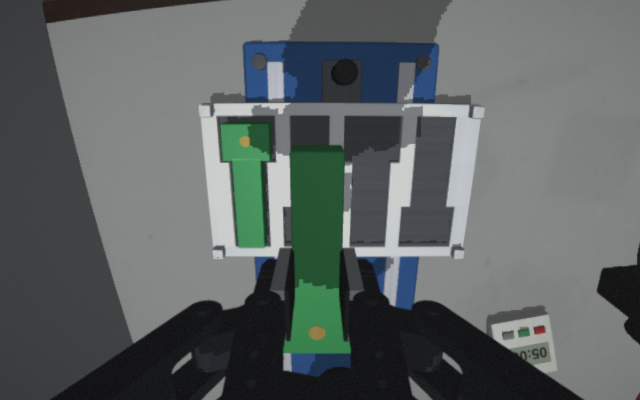

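Bar d lies seated in slot3 (left in this view), and bar c is held over slot2. I'll place it and go to the next bar.

Call:
{"method": "servo_tool", "body": {"steps": [[-1,-0.005,-0.028,0.15,0],[-1,-0.005,-0.028,0.3,0],[-1,-0.005,-0.028,0.42,0],[-1,-0.005,-0.028,0.48,0],[-1,-0.005,-0.028,0.53,0],[-1,-0.005,-0.028,0.57,0],[-1,-0.005,-0.028,0.595,0],[-1,-0.005,-0.028,0.597,0]]}}

```text
time_s: 15.95
position: [0.477, -0.2601, 0.0284]
tool_rot: [0.038, 0.999, 0.0, 0.0]
ft_force: [0.2, -0.4, -0.5]
opening: 0.23
grasp_force: 59.5
```

Call:
{"method": "servo_tool", "body": {"steps": [[-0.3,0,0,0.005,0],[-0.3,0,0,0.005,0],[-0.3,0,0,0.005,0],[-0.3,0,0,-0.1,0],[-0.3,0,0,-0.3,0],[-0.3,0,0,-0.5,0],[0,0,0,-0.7,0],[0,0,0,-0.7,0]]}}

```text
time_s: 16.75
position: [0.48, -0.2621, 0.1739]
tool_rot: [0.038, 0.999, -0.001, 0.005]
ft_force: [0.4, -0.0, -0.4]
opening: 0.502
grasp_force: 0.0
```

Call:
{"method": "servo_tool", "body": {"steps": [[0,0.1,0.25,0,0],[0,0.235,0.5,0,0],[0,0.235,0.75,0,0],[0,0.235,0.98,0,0],[0,0.235,0.98,0,0],[0,0.235,0.98,0,0]]}}

```text
time_s: 17.35
position: [0.4448, -0.0597, 0.1684]
tool_rot: [0.036, 0.999, 0.0, -0.0]
ft_force: [1.1, 0.0, -0.0]
opening: 0.497
grasp_force: 0.0
```

Call:
{"method": "servo_tool", "body": {"steps": [[0,0.1,0.25,0,-0.1],[0,0.235,0.5,0,-0.3],[0,0.235,0.75,0,-0.6],[0,0.235,0.98,0.2,-0.62],[0,0.235,0.98,0.34,-0.62],[0,0.235,0.98,0.34,-0.62],[0,0.235,0.98,0.34,-0.62]]}}

```text
time_s: 18.05
position: [0.4127, 0.1354, 0.1002]
tool_rot: [-0.203, 0.979, -0.001, -0.001]
ft_force: [-0.6, -0.4, 0.8]
opening: 0.503
grasp_force: 0.0
```

```bash
python3 - <<'E'
from h import *
look()
E
```

```text
t 18.1 p [0.4127 0.1354 0.1002] yaw -2.733 tilt 0.17 q [-0.66  0.28  0.23  2.24 -0.11  0.63  1.63] open 0.503 gf 0.0 F [-0.6 -0.4  0.8]
[446. 244.] [0.405  0.2327] 0.137 0.097 [0.041 0.028]
[326. 201.] [0.4066 0.1386] 0.412 0.098 [0.035 0.021]
grasp [0.4112 0.1406] (array([-0.   ,  0.028,  0.465]), np.float64(-0.005))
```

Call:
{"method": "servo_tool", "body": {"steps": [[0,0,0.026,0.2,0],[0,0,0.026,0.35,0],[0,0,0.026,0.43,0],[0,0,0.026,0.463,0],[0,0,0.026,0.463,0],[-1,0,0.026,0.463,0],[-1,0,0.026,0.463,0],[-1,0,0.026,0.463,0],[-1,0,0.026,0.463,0],[-1,0,0.026,0.463,0]]}}

```text
time_s: 19.1
position: [0.4117, 0.1425, 0.0095]
tool_rot: [-0.204, 0.979, 0.0, 0.001]
ft_force: [-0.6, -1.2, 8.0]
opening: 0.234
grasp_force: 58.6
```

Call:
{"method": "servo_tool", "body": {"steps": [[-1,0,0,-0.1,0],[-1,0,0,-0.3,0],[-1,0,0,-0.5,0],[-1,0.1,-0.25,-0.7,0],[-1,0.2,-0.5,-0.7,0],[-1,0.27,-0.75,-0.7,0],[-1,0.27,-0.83,-0.7,0],[-1,0.27,-0.83,-0.7,0]]}}

```text
time_s: 19.9
position: [0.4284, -0.036, 0.1495]
tool_rot: [-0.2, 0.98, -0.001, 0.002]
ft_force: [0.5, 1.4, -0.2]
opening: 0.231
grasp_force: 59.4
```

Call:
{"method": "servo_tool", "body": {"steps": [[-1,0.1,-0.25,0,0.2],[-1,0.2,-0.5,0,0.4],[-1,0.27,-0.75,0,0.6],[-1,0.27,-0.83,0,0.8],[-1,0.27,-0.83,0,1],[-1,0.27,-0.83,0,1],[-1,0.27,-0.83,0,1]]}}

```text
time_s: 20.6
position: [0.4447, -0.2043, 0.1483]
tool_rot: [0.186, 0.983, 0.0, 0.0]
ft_force: [0.5, 0.7, -1.0]
opening: 0.23
grasp_force: 59.4
```

Call:
{"method": "servo_tool", "body": {"steps": [[-1,0,0,0,1],[-1,0,0,0,1],[-1,0,0,0,1],[-1,0,0,0,1],[-1,0,0,0,1],[-1,0,0,0,1]]}}

```text
time_s: 21.2
position: [0.4447, -0.204, 0.1481]
tool_rot: [0.548, 0.837, 0.0, -0.0]
ft_force: [0.1, -0.3, -0.9]
opening: 0.233
grasp_force: 59.4
```

Call:
{"method": "servo_tool", "body": {"steps": [[-1,0,0,0,1],[-1,0,0,0,1],[-1,0,0,0,1],[-1,0,0,0,1],[-1,0,0,0,1],[-1,0,0,0,1]]}}

```text
time_s: 21.8
position: [0.4446, -0.2043, 0.1479]
tool_rot: [0.826, 0.564, 0.0, -0.0]
ft_force: [0.2, -0.2, -0.9]
opening: 0.231
grasp_force: 59.4
```

Call:
{"method": "servo_tool", "body": {"steps": [[-1,0,0,0,1],[-1,0,0,0,1],[-1,0,0,0,1],[-1,0,0,0,1],[-1,0,0,0,1],[-1,0,0,0,1]]}}

```text
time_s: 22.4
position: [0.4445, -0.2046, 0.1477]
tool_rot: [0.979, 0.205, -0.0, -0.0]
ft_force: [0.0, -0.8, -0.5]
opening: 0.231
grasp_force: 59.4
```

Call:
{"method": "servo_tool", "body": {"steps": [[-1,0,0,0,0.61],[-1,0,0,0,0.61],[-1,0,0,0,0.61],[-1,0,0,0,0.61],[-1,0,0,0,0.61],[-1,0,0,0,0.61]]}}

```text
time_s: 23.0
position: [0.4444, -0.2049, 0.1479]
tool_rot: [1.0, -0.031, -0.0, -0.0]
ft_force: [0.3, -0.3, -1.3]
opening: 0.229
grasp_force: 59.4
```

```bash
python3 - <<'E'
from h import *
rep(); c=cap("wrist","g6.png"); print(go([.4704,-.2088,.0285],-.074))
E
```

```text
t 23.0 p [ 0.4444 -0.2049  0.1479] yaw -0.063 tilt 0.03 q [-0.64  0.68  1.33  2.12 -0.81  1.01 -0.5 ] open 0.229 gf 59.4 F [ 0.3 -0.3 -1.3]
(array([0.131, 0.012, 0.597]), np.float64(0.013))
```

View pics/g6.png

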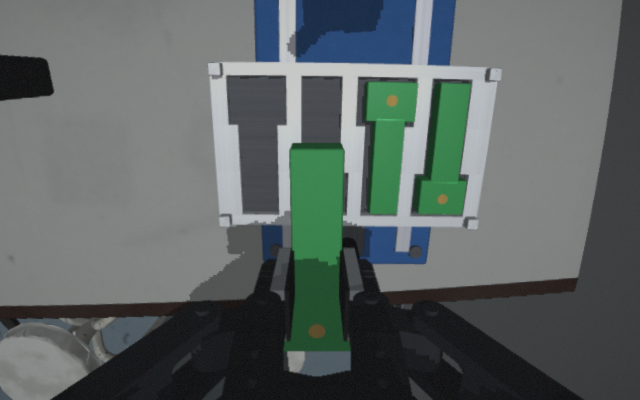

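Bars d and c lie seated in slots 3 and 2, and bar b is held over slot1 (tail at (317,143)).

Call:
{"method": "servo_tool", "body": {"steps": [[-1,0.131,0.012,0.15,0],[-1,0.131,0.012,0.3,0.013],[-1,0.131,0.012,0.42,0.013],[-1,0.131,0.012,0.48,0.013],[-1,0.131,0.012,0.53,0.013],[-1,0.131,0.012,0.57,0.013],[-1,0.131,0.012,0.595,0.013],[-1,0.131,0.012,0.598,0.013]]}}

```text
time_s: 23.85
position: [0.4706, -0.2091, 0.0283]
tool_rot: [0.999, -0.039, 0.0, -0.0]
ft_force: [-0.1, -0.3, -0.4]
opening: 0.233
grasp_force: 59.4
```

Call:
{"method": "servo_tool", "body": {"steps": [[-0.3,0,0,0.005,0],[-0.3,0,0,0.005,0],[-0.3,0,0,0.005,0],[-0.3,0,0,-0.1,0],[-0.3,0,0,-0.3,0],[-0.3,0,0,-0.5,0],[0,0,0,-0.7,0],[0,0,0,-0.7,0]]}}

```text
time_s: 24.65
position: [0.4726, -0.211, 0.1728]
tool_rot: [0.999, -0.039, 0.004, 0.001]
ft_force: [0.5, -0.4, 0.1]
opening: 0.506
grasp_force: 0.0
```

Call:
{"method": "servo_tool", "body": {"steps": [[0,-0.15,0.2,0,-0.2],[0,-0.15,0.2,0,-0.4],[0,-0.15,0.2,0,-0.6],[0,-0.15,0.2,0,-0.8],[0,-0.15,0.2,0,-1],[0,-0.15,0.2,0,-1],[0,-0.15,0.2,0,-1]]}}

```text
time_s: 25.35
position: [0.4373, -0.2465, 0.1682]
tool_rot: [0.938, 0.346, 0.0, -0.0]
ft_force: [0.5, 1.8, -0.1]
opening: 0.5
grasp_force: 0.0
```

Call:
{"method": "servo_tool", "body": {"steps": [[0,0,0,0,-1],[0,0,0,0,-1],[0,0,0,0,-1],[0,0,0,0,-1],[0,0,0,0,-1],[0,0,0,0,-1]]}}

```text
time_s: 25.95
position: [0.4372, -0.2467, 0.1681]
tool_rot: [0.734, 0.679, 0.0, -0.0]
ft_force: [-0.4, -1.4, 0.1]
opening: 0.497
grasp_force: 0.0
```

Call:
{"method": "servo_tool", "body": {"steps": [[0,0,0,0,-1],[0,0,0,0,-1],[0,0,0,0,-1],[0,0,0,0,-1],[0,0,0,0,-1],[0,0,0,0,-1]]}}

```text
time_s: 26.55
position: [0.4372, -0.2467, 0.1679]
tool_rot: [0.419, 0.908, 0.0, -0.0]
ft_force: [-0.1, 0.4, 0.2]
opening: 0.499
grasp_force: 0.0
```

Call:
{"method": "servo_tool", "body": {"steps": [[0,0,0,0,-1],[0,0,0,0,-1],[0,0,0,0,-1],[0,0,0,0,-1],[0,0,0,0,-1],[0,0,0,0,-1]]}}

```text
time_s: 27.15
position: [0.4371, -0.2467, 0.1678]
tool_rot: [0.039, 0.999, 0.0, -0.001]
ft_force: [-0.7, 0.2, 1.1]
opening: 0.501
grasp_force: 0.0
```

Call:
{"method": "servo_tool", "body": {"steps": [[0,0.11,0.3,0,0],[0,0.11,0.55,0,0],[0,0.11,0.8,0,0],[0,0.11,0.8,0,0],[0,0.11,0.8,0,0]]}}

```text
time_s: 27.65
position: [0.4278, -0.0829, 0.1678]
tool_rot: [0.038, 0.999, 0.0, -0.001]
ft_force: [0.4, -0.5, -0.3]
opening: 0.504
grasp_force: 0.0
```

Call:
{"method": "servo_tool", "body": {"steps": [[0,0.11,0.3,0,0],[0,0.11,0.55,0,0],[0,0.11,0.8,0,0],[0,0.11,0.8,0,0],[0,0.11,0.8,0,0]]}}

```text
time_s: 28.15
position: [0.4187, 0.0767, 0.168]
tool_rot: [0.039, 0.999, -0.0, -0.0]
ft_force: [-0.1, -0.4, 0.5]
opening: 0.499
grasp_force: 0.0
```

```bash
python3 - <<'E'
from h import *
look(z=.1)
E
```

```text
t 28.1 p [0.4187 0.0767 0.168 ] yaw 3.064 tilt 0.03 q [-0.64  0.15  0.35  2.21 -0.07  0.8   1.24] open 0.499 gf 0.0 F [-0.1 -0.4  0.5]
[ 22. 258.] [ 0.4835 -0.2277] 3.021 0.104 [0.024 0.035]
[496. 154.] [0.4055 0.2333] 0.082 0.098 [0.04  0.023]
grasp [0.4104 0.2338] (array([0.103, 0.789, 0.339]), np.float64(-0.205))
```

Call:
{"method": "servo_tool", "body": {"steps": [[0,0.1,0.3,0,0],[0,0.1,0.55,0,-0.2],[0,0.1,0.79,0.1,-0.2],[0,0.1,0.79,0.25,-0.2],[0,0.1,0.79,0.34,-0.2],[0,0.1,0.79,0.34,-0.2],[0,0.1,0.79,0.34,-0.2]]}}

```text
time_s: 28.9
position: [0.4115, 0.2324, 0.1004]
tool_rot: [-0.038, 0.999, -0.001, -0.0]
ft_force: [0.3, -1.1, 0.2]
opening: 0.5
grasp_force: 0.0
```

```bash
python3 - <<'E'
from h import *
look()
E
```

```text
t 28.9 p [0.4115 0.2324 0.1004] yaw -3.067 tilt 0.09 q [-0.82  0.34  0.2   2.15 -0.11  0.66  1.1 ] open 0.5 gf 0.0 F [ 0.3 -1.1  0.2]
[323. 198.] [0.4053 0.2351] 0.084 0.098 [0.035 0.021]
grasp [0.4103 0.2355] (array([0.007, 0.013, 0.465]), np.float64(-0.011))
```

Call:
{"method": "servo_tool", "body": {"steps": [[0,0.006,0.015,0.2,0],[0,0.006,0.015,0.35,0],[0,0.006,0.015,0.43,0],[0,0.006,0.015,0.463,0],[0,0.006,0.015,0.463,0],[-1,0.006,0.015,0.463,0],[-1,0.006,0.015,0.463,0],[-1,0.006,0.015,0.463,0],[-1,0.006,0.015,0.463,0],[-1,0.006,0.015,0.463,0]]}}

```text
time_s: 29.95
position: [0.4103, 0.238, 0.0092]
tool_rot: [-0.039, 0.999, 0.001, 0.001]
ft_force: [-0.7, -1.3, 5.8]
opening: 0.231
grasp_force: 58.7
```

Call:
{"method": "servo_tool", "body": {"steps": [[-1,0,0,-0.1,0],[-1,0,0,-0.3,0],[-1,0,0,-0.5,0],[-1,0.025,-0.25,-0.7,0],[-1,0.025,-0.5,-0.7,0],[-1,0.025,-0.75,-0.7,0],[-1,0.025,-0.91,-0.7,0],[-1,0.025,-0.91,-0.7,0]]}}

```text
time_s: 30.75
position: [0.4187, 0.0503, 0.1489]
tool_rot: [-0.035, 0.999, -0.0, 0.001]
ft_force: [-0.6, 0.4, -1.1]
opening: 0.231
grasp_force: 59.2
```

Call:
{"method": "servo_tool", "body": {"steps": [[-1,0.025,-0.25,0,0.2],[-1,0.025,-0.5,0,0.2],[-1,0.025,-0.75,0,0.2],[-1,0.025,-0.91,0,0.2],[-1,0.025,-0.91,0,0.2],[-1,0.025,-0.91,0,0.2]]}}

```text
time_s: 31.35
position: [0.4284, -0.1259, 0.1482]
tool_rot: [0.04, 0.999, 0.0, 0.0]
ft_force: [0.7, 0.8, -0.9]
opening: 0.235
grasp_force: 59.3
```

```bash
python3 - <<'E'
from h import *
rep(); print(go([.484,-.161,.0285],3.068)); c=cap("wrist","g7.png")
E
```

```text
t 31.4 p [ 0.4284 -0.1259  0.1482] yaw 3.062 tilt 0.06 q [-0.26  0.22  0.47  2.19 -0.15  0.76  1.8 ] open 0.235 gf 59.3 F [ 0.7  0.8 -0.9]
(array([-0.291, -0.153,  0.599]), np.float64(-0.007))
```

View pics/g7.png

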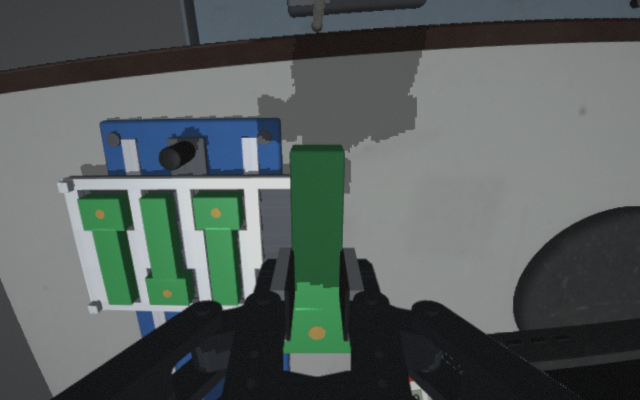

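Three bars are seated and the fourth is held beside slot0.

Call:
{"method": "servo_tool", "body": {"steps": [[-1,-0.15,-0.1,0.1,0],[-1,-0.29,-0.153,0.25,0],[-1,-0.29,-0.153,0.35,0],[-1,-0.29,-0.153,0.44,0],[-1,-0.29,-0.153,0.5,0],[-1,-0.29,-0.153,0.55,0],[-1,-0.29,-0.153,0.58,0],[-1,-0.29,-0.153,0.597,0],[-1,-0.29,-0.153,0.598,0]]}}

```text
time_s: 32.3
position: [0.4838, -0.1607, 0.0282]
tool_rot: [0.039, 0.999, 0.0, 0.0]
ft_force: [-0.7, 0.4, -1.3]
opening: 0.235
grasp_force: 59.2
```

Call:
{"method": "servo_tool", "body": {"steps": [[-0.3,0,0,0.005,0],[-0.3,0,0,0.005,0],[-0.3,0,0,0.005,0],[-0.3,0,0,-0.1,0],[-0.3,0,0,-0.3,0],[-0.3,0,0,-0.5,0],[0,0,0,-0.7,0],[0.5,0.3,0,-1,0],[0.5,0.3,0,-1,0],[0.5,0.3,0,-1,0]]}}

```text
time_s: 33.3
position: [0.4227, -0.157, 0.2311]
tool_rot: [0.04, 0.999, 0.001, 0.003]
ft_force: [0.2, 1.0, -0.0]
opening: 0.75
grasp_force: 0.0
```

```bash
python3 - <<'E'
from h import *
rep(); c=cap("wrist","g8.png")
for b in green(c,zt=.034,minA=300): print(np.round(b['px']),b['c'].round(4),round(b['yaw'],3),round(b['L'],3),np.round(b['w'],3))
cv2.imwrite("pics/g8c.png",cv2.resize(cv2.cvtColor(c["frame"],4)[100:320,60:400],None,fx=2.2,fy=2.2,interpolation=2))
E
```

```text
t 33.3 p [ 0.4227 -0.157   0.2311] yaw 3.062 tilt 0.31 q [-0.28  0.09  0.54  2.1  -0.06  0.96  1.79] open 0.75 gf 0.0 F [ 0.2  1.  -0. ]
[180. 213.] [ 0.4684 -0.305 ] 3.061 0.097 [0.022 0.036]
[223. 218.] [ 0.4718 -0.2601] -0.113 0.097 [0.036 0.022]
[317. 220.] [ 0.4787 -0.1614] -0.082 0.098 [0.035 0.021]
[270. 211.] [ 0.4742 -0.2097] 3.062 0.097 [0.023 0.036]
```

View pics/g8c.png

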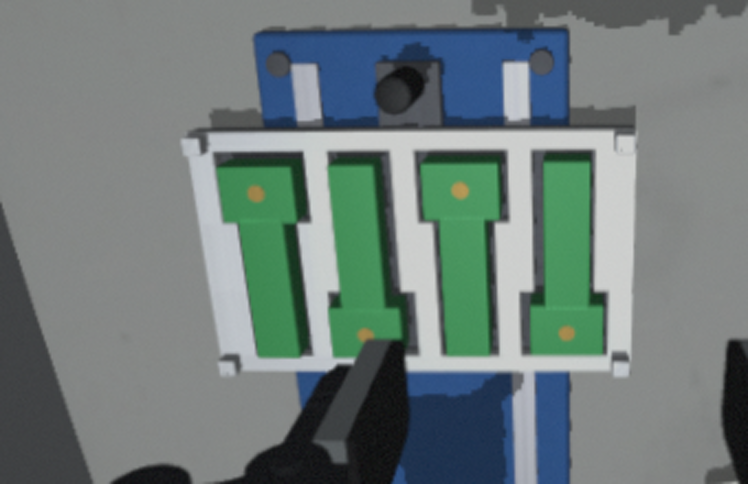

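All four bars are seated flat within 3.5 mm of the slot points. Now the plate.

Call:
{"method": "servo_tool", "body": {"steps": [[0.9,0.06,0.3,0,0],[0.9,0.06,0.55,0,0],[0.9,0.06,0.84,0,0],[0.9,0.06,0.84,0,0],[0.9,0.06,0.84,0,0]]}}

```text
time_s: 33.85
position: [0.4252, 0.0156, 0.2272]
tool_rot: [0.036, 0.999, -0.0, -0.001]
ft_force: [-0.2, 0.2, 0.3]
opening: 0.946
grasp_force: 0.0
```

Call:
{"method": "servo_tool", "body": {"steps": [[0.9,0.06,0.3,0,0],[0.9,0.06,0.55,0,0],[0.9,0.06,0.84,0,0],[0.9,0.06,0.84,0,0],[0.9,0.06,0.84,0,0]]}}

```text
time_s: 34.35
position: [0.4262, 0.1829, 0.2272]
tool_rot: [0.037, 0.999, -0.0, -0.0]
ft_force: [0.1, 0.7, -0.4]
opening: 0.951
grasp_force: 0.0
```

Call:
{"method": "servo_tool", "body": {"steps": [[0.9,0.06,0.3,0,0],[0.9,0.06,0.55,0,0],[0.9,0.06,0.84,0,0],[0.9,0.06,0.84,0,0],[0.9,0.06,0.84,0,0],[0.9,0.06,0.84,0,0]]}}

```text
time_s: 34.95
position: [0.4278, 0.3463, 0.2272]
tool_rot: [0.04, 0.999, -0.001, -0.0]
ft_force: [0.9, -1.2, -0.4]
opening: 0.949
grasp_force: 0.0
```

```bash
cat >> h.py <<'E'
def plate(c,z):
    h=cv2.cvtColor(c["frame"],cv2.COLOR_RGB2HSV); m=cv2.inRange(h,(18,130,60),(35,255,255))
    m=cv2.morphologyEx(m,cv2.MORPH_OPEN,np.ones((5,5)))
    k=max(cv2.findContours(m,0,1)[0],key=cv2.contourArea).reshape(-1,2)
    P=ray(c,k,z)[:,:2].astype(np.float32); (cx,cy),(w,hh),a=cv2.minAreaRect(P*1000)
    return cx/1000,cy/1000,w,hh,a
E
python3 - <<'E'
from h import *
rep(); c=cap("wrist","p1.png"); print(plate(c,.005))
h=cv2.cvtColor(c["frame"],cv2.COLOR_RGB2HSV)
m=cv2.inRange(h,(0,0,150),(180,60,255)); n,l,s,ct=cv2.connectedComponentsWithStats(m)
for i in range(1,n):
    if 150<s[i,4]<1500: print(s[i],ct[i].round(1),ray(c,[ct[i]],.027).round(4))
E
```

```text
t 35.0 p [0.4278 0.3463 0.2272] yaw 3.062 tilt 0.15 q [-0.9   0.28  0.12  1.87 -0.04  1.    0.73] open 0.949 gf 0.0 F [ 0.9 -1.2 -0.4]
(0.4428814392089844, 0.385774658203125, 204.95875549316406, 119.11811828613281, 87.4384536743164)
[510   0  40  14 307] [528.1   5.8] [[0.2917 0.5507 0.027 ]]
[ 14  33 432  46 940] [240.2  51.4] [[0.3133 0.2834 0.027 ]]
[611 144  21  24 255] [621.4 155.4] [[0.4397 0.6673 0.027 ]]
[176 158  34  23 172] [193.8 169.1] [[0.4202 0.2201 0.027 ]]
[237 166  25  37 322] [249.7 187.4] [[0.4442 0.2746 0.027 ]]
[346 167  24  24 457] [357.7 178.2] [[0.4434 0.3858 0.027 ]]
[ 556  169   71  148 1149] [579.8 247.5] [[0.5443 0.6362 0.027 ]]
[208 171  25  29 174] [222.1 183.3] [[0.4376 0.2467 0.027 ]]
[ 454  219   50   46 1206] [478.2 241.6] [[0.5255 0.5152 0.027 ]]
[369 222  79  42 898] [400.9 237.3] [[0.513  0.4295 0.027 ]]
[600 232  40  13 182] [615.4 236.9] [[0.5351 0.6788 0.027 ]]
[ 318  244   57   48 1049] [345.1 269.5] [[0.5474 0.3672 0.027 ]]
[575 251  21  48 262] [583.3 274.4] [[0.5805 0.6472 0.027 ]]
```

View pics/p1.png

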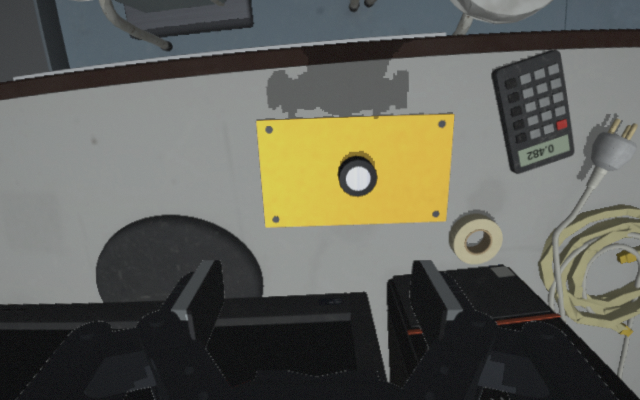

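The picture shows the plate at (357,170) with the boss upward, clear of the tape and calculator. That is the last picture I may view, so from here I work from numbers.

Call:
{"method": "servo_tool", "body": {"steps": [[1,-0.061,0.203,0.2,0],[1,-0.061,0.203,0.45,0],[1,-0.061,0.203,0.65,0],[1,-0.061,0.203,0.65,0],[1,-0.061,0.203,0.65,0]]}}

```text
time_s: 35.5
position: [0.443, 0.3864, 0.0987]
tool_rot: [0.04, 0.999, -0.001, -0.0]
ft_force: [0.7, 0.9, 1.0]
opening: 0.994
grasp_force: 0.0
```

```bash
python3 - <<'E'
from h import *
rep(); c=cap("wrist"); print(plate(c,.005)); print(go([.4433,.3858,.009]))
h=cv2.cvtColor(c["frame"],cv2.COLOR_RGB2HSV)
m=cv2.inRange(h,(0,0,150),(180,60,255)); n,l,s,ct=cv2.connectedComponentsWithStats(m)
for i in range(1,n):
    P=ray(c,[ct[i]],.027)[0]
    if 150<s[i,4]<5000 and abs(P[0]-.44)<.02 and abs(P[1]-.386)<.02: print(s[i],ct[i].round(1),P.round(4))
E
```

```text
t 35.5 p [0.443  0.3864 0.0987] yaw 3.062 tilt 0.11 q [-0.9   0.49  0.1   1.88 -0.07  0.77  0.73] open 0.994 gf 0.0 F [0.7 0.9 1. ]
(0.4431101684570313, 0.3859833679199219, 205.15414428710938, 119.69794464111328, 87.44620513916016)
(array([ 0.003, -0.011,  0.456]), 0)
[ 299  194   37   35 1018] [317.2 211.3] [0.4434 0.3859 0.027 ]
```

Call:
{"method": "servo_tool", "body": {"steps": [[1,0.003,-0.011,0.2,0],[1,0.003,-0.011,0.35,0],[1,0.003,-0.011,0.42,0],[1,0.003,-0.011,0.45,0],[1,0.003,-0.011,0.45,0],[-1,0.003,-0.011,0.45,0],[-1,0.003,-0.011,0.45,0],[-1,0.003,-0.011,0.45,0],[-1,0.003,-0.011,0.45,0],[-1,0.003,-0.011,0.45,0]]}}

```text
time_s: 36.55
position: [0.442, 0.3869, 0.0093]
tool_rot: [0.039, 0.999, 0.001, 0.0]
ft_force: [-0.7, -0.0, 8.0]
opening: 0.441
grasp_force: 59.4
```

Call:
{"method": "servo_tool", "body": {"steps": [[-1,0,0,0,0],[-1,0,0,-0.05,0],[-1,0,0,-0.15,0],[-1,0,0,-0.3,0],[-1,0,0,-0.4,0],[-1,0,0,-0.4,0]]}}

```text
time_s: 37.15
position: [0.443, 0.3877, 0.0912]
tool_rot: [0.039, 0.999, 0.002, 0.002]
ft_force: [0.5, -0.2, -1.8]
opening: 0.448
grasp_force: 60.7
```

```bash
python3 - <<'E'
from h import *
rep(); c=cap("wrist"); p=st()[1]; print(plate(c,.005+p[2]-.0099))
E
```

```text
t 37.1 p [0.443  0.3877 0.0912] yaw 3.064 tilt 0.31 q [-0.9   0.5   0.1   1.89 -0.07  0.75  0.73] open 0.448 gf 60.7 F [ 0.5 -0.2 -1.8]
(0.4399360961914062, 0.3870878295898437, 209.15301513671875, 111.24089050292969, 87.42407989501953)
```

Call:
{"method": "servo_tool", "body": {"steps": [[-1,-0.01,-0.08,0,0],[-1,-0.02,-0.2,0,0],[-1,-0.03,-0.35,0,0],[-1,-0.04,-0.5,0,0],[-1,-0.05,-0.65,0,0],[-1,-0.06,-0.8,0,0],[-1,-0.065,-0.92,0,0],[-1,-0.065,-1,0,0],[-1,-0.065,-1,0,0]]}}

```text
time_s: 38.1
position: [0.4378, 0.1824, 0.0871]
tool_rot: [0.041, 0.999, -0.001, -0.001]
ft_force: [0.5, 0.8, -1.9]
opening: 0.442
grasp_force: 60.9
```

Call:
{"method": "servo_tool", "body": {"steps": [[-1,-0.01,-0.08,0,0],[-1,-0.02,-0.2,0,0],[-1,-0.03,-0.35,0,0],[-1,-0.04,-0.5,0,0],[-1,-0.05,-0.65,0,0],[-1,-0.06,-0.8,0,0],[-1,-0.065,-0.92,0,0],[-1,-0.065,-1,0,0],[-1,-0.065,-1,0,0]]}}

```text
time_s: 39.0
position: [0.4362, -0.0159, 0.0877]
tool_rot: [0.04, 0.999, -0.0, -0.0]
ft_force: [0.5, 0.7, -2.3]
opening: 0.444
grasp_force: 60.9
```

Call:
{"method": "servo_tool", "body": {"steps": [[-1,-0.01,-0.08,0,0],[-1,-0.02,-0.2,0,0],[-1,-0.03,-0.35,0,0],[-1,-0.04,-0.5,0,0],[-1,-0.05,-0.65,0,0],[-1,-0.06,-0.8,0,0],[-1,-0.065,-0.92,0,0],[-1,-0.065,-1,0,0],[-1,-0.065,-1,0,0],[-1,-0.065,-1,0,0]]}}

```text
time_s: 40.0
position: [0.4344, -0.2134, 0.0877]
tool_rot: [0.038, 0.999, 0.0, -0.0]
ft_force: [-0.4, 0.8, -2.6]
opening: 0.444
grasp_force: 61.0
```

```bash
python3 - <<'E'
from h import *
rep(); c=cap("wrist"); p=st()[1]; print(plate(c,.005+p[2]-.0099)); print(go([.4735,-.2335,.046],3.03))
E
```

```text
t 40.0 p [ 0.4344 -0.2134  0.0877] yaw 3.065 tilt 0.05 q [ 0.15  0.38  0.22  2.14 -0.13  0.64  1.95] open 0.444 gf 61.0 F [-0.4  0.8 -2.6]
(0.4296749267578125, -0.21407109069824218, 206.1208038330078, 108.49542999267578, 87.37657928466797)
(array([-0.203, -0.088,  0.209]), np.float64(0.046))
```

Call:
{"method": "servo_tool", "body": {"steps": [[-1,-0.05,-0.02,0,0],[-1,-0.12,-0.06,0,0.037],[-1,-0.203,-0.088,0,0.037],[-1,-0.203,-0.088,0,0.037],[-1,-0.203,-0.088,0.08,0.037],[-1,-0.203,-0.088,0.14,0.037],[-1,-0.203,-0.088,0.18,0.037],[-1,-0.203,-0.088,0.205,0.037],[-1,-0.203,-0.088,0.215,0.037],[-1,-0.203,-0.088,0.219,0.037]]}}

```text
time_s: 41.05
position: [0.4731, -0.2355, 0.0443]
tool_rot: [0.053, 0.999, 0.0, 0.0]
ft_force: [-0.1, 0.7, -3.0]
opening: 0.44
grasp_force: 61.0
```

```bash
python3 - <<'E'
from h import *
rep(); c=cap("wrist"); p=st()[1]; print(plate(c,.005+p[2]-.0093)); print(go([.4735,-.2335,.044],3.03))
E
```

```text
t 41.0 p [ 0.4731 -0.2355  0.0443] yaw 3.035 tilt 0.0 q [ 0.19  0.51  0.2   2.06 -0.17  0.59  1.97] open 0.44 gf 61.0 F [-0.1  0.7 -3. ]
(0.46810116577148436, -0.2360758056640625, 205.00918579101562, 108.0415267944336, 85.75907135009766)
(array([-0.001,  0.011,  0.002]), np.float64(0.006))
```

Call:
{"method": "servo_tool", "body": {"steps": [[-1,0,0.01,0.002,0],[-1,0,0.01,0.003,0],[0.3,0,0.01,0.003,0],[1,0,0.01,0.003,0],[1,0,0.01,0.003,0],[1,0,0.01,0.003,0],[1,0,0.01,-0.1,0],[1,0,0.01,-0.3,0],[1,0,0.01,-0.5,0],[1,0,0.01,-0.7,0]]}}

```text
time_s: 42.1
position: [0.4729, -0.2335, 0.1858]
tool_rot: [0.053, 0.999, -0.0, -0.0]
ft_force: [0.6, -0.1, -0.0]
opening: 0.999
grasp_force: 0.0
```

```bash
python3 - <<'E'
from h import *
rep(); c=cap("wrist"); print(plate(c,.039))
h=cv2.cvtColor(c["frame"],cv2.COLOR_RGB2HSV)
m=cv2.inRange(h,(0,0,150),(180,60,255)); n,l,s,ct=cv2.connectedComponentsWithStats(m)
for i in range(1,n):
    P=ray(c,[ct[i]],.061)[0]
    if 150<s[i,4]<3000 and abs(P[0]-.473)<.03 and abs(P[1]+.233)<.03: print(s[i],ct[i].round(1),P.round(4))
print(go([.3893-.06,-.2265,.06],3.068))
E
```

```text
t 42.1 p [ 0.4729 -0.2335  0.1858] yaw 3.035 tilt 0.02 q [ 0.12  0.29  0.26  1.97 -0.1   0.89  1.9 ] open 0.999 gf 0.0 F [ 0.6 -0.1 -0. ]
(0.4749059448242188, -0.23429351806640625, 206.06634521484375, 119.80778503417969, 85.81365966796875)
[302 176  31  30 715] [316.9 190.7] [ 0.4753 -0.2343  0.061 ]
(array([ 0.742, -0.034,  0.654]), np.float64(-0.043))
```

The plate is level and centred, its outline measuring 206×120 mm at z = 39 mm. Next, with the fingers shut, I'll come down in front of the knob.

Call:
{"method": "servo_tool", "body": {"steps": [[0,0.2,-0.016,0,0],[-1,0.4,-0.016,0,-0.042],[-1,0.556,-0.016,0,-0.042],[-1,0.556,-0.016,0,-0.042],[-1,0.556,-0.016,0,-0.042],[-1,0.556,-0.016,0,-0.042],[-1,0.556,-0.016,0.1,-0.042],[-1,0.556,-0.016,0.2,-0.042],[-1,0.556,-0.016,0.3,-0.042],[-1,0.556,-0.016,0.3,-0.042]]}}

```text
time_s: 43.15
position: [0.3618, -0.2242, 0.1223]
tool_rot: [0.036, 0.999, 0.0, -0.002]
ft_force: [0.3, 0.0, 0.6]
opening: -0.0
grasp_force: 0.0
```

```bash
python3 - <<'E'
from h import *
rep(); print(go([.362,-.2248,.03],3.068))
c=cap("wrist"); g=cv2.cvtColor(c["frame"],cv2.COLOR_RGB2GRAY)
print(proj(c,[[.388,-.2267,.052],[.362,-.2248,.0]]))
m=(g<45).astype(np.uint8); n,l,s,ct=cv2.connectedComponentsWithStats(m)
for i in range(1,n):
    if s[i,4]>100: print(s[i],ct[i].round())
E
```

```text
t 43.1 p [ 0.3618 -0.2242  0.1223] yaw 3.069 tilt 0.25 q [ 0.17  0.23  0.27  2.24 -0.09  0.69  2.  ] open -0.0 gf 0.0 F [0.3 0.  0.6]
(array([-0.003, -0.003,  0.462]), np.float64(0.001))
[[316.8759025  248.27388991]
 [316.7713802  189.40760307]]
[371  30  88   8 186] [415.  34.]
[   27   100   613    58 12228] [391. 128.]
[  26  146   98   26 1224] [ 64. 158.]
[304 223  23  25 409] [315. 235.]
[   53   248   527   152 35101] [317. 355.]
[ 606  315   34   85 1071] [621. 356.]
```

Call:
{"method": "servo_tool", "body": {"steps": [[-1,-0.003,-0.003,0.15,0],[-1,-0.003,-0.003,0.3,0],[-1,-0.003,-0.003,0.38,0],[-1,-0.003,-0.003,0.42,0],[-1,-0.003,-0.003,0.46,0],[-1,-0.003,-0.003,0.46,0]]}}

```text
time_s: 43.8
position: [0.3633, -0.2256, 0.0323]
tool_rot: [0.037, 0.999, 0.0, 0.0]
ft_force: [-0.5, -1.0, -0.1]
opening: 0.004
grasp_force: 0.0
```

```bash
python3 - <<'E'
from h import *
rep(); print(go([.5294,-.2372,.03],3.068))
E
```

```text
t 43.8 p [ 0.3633 -0.2256  0.0323] yaw 3.068 tilt 0.01 q [ 0.24  0.42  0.2   2.29 -0.19  0.45  2.09] open 0.004 gf 0.0 F [-0.5 -1.  -0.1]
(array([-0.833,  0.003,  0.011]), np.float64(0.0))
```

Call:
{"method": "servo_tool", "body": {"steps": [[-1,-0.02,0,0,0],[-1,-0.05,0,0,0],[-1,-0.09,0,0,0],[-1,-0.14,0,0,0],[-1,-0.19,0,0,0],[-1,-0.24,0,0,0],[-1,-0.29,0,0,0],[-1,-0.34,0,0,0],[-1,-0.38,0,0,0],[-1,-0.4,0,0,0]]}}

```text
time_s: 44.8
position: [0.4439, -0.2314, 0.0322]
tool_rot: [0.036, 0.999, -0.0, 0.0]
ft_force: [-1.4, -0.8, 1.5]
opening: -0.001
grasp_force: 1.1
```

Call:
{"method": "servo_tool", "body": {"steps": [[-1,-0.04,0,0,0],[-1,-0.09,0,0,0],[-1,-0.14,0,0,0],[-1,-0.19,0,0,0],[-1,-0.24,0,0,0],[-1,-0.29,0,0,0],[-1,-0.33,0,0,0],[-1,-0.36,0,0,0],[-1,-0.38,0,0,0],[-1,-0.39,0,0,0]]}}

```text
time_s: 45.8
position: [0.518, -0.2368, 0.032]
tool_rot: [0.037, 0.999, 0.001, -0.003]
ft_force: [-11.0, 1.7, 8.5]
opening: 0.005
grasp_force: 6.0
```

Call:
{"method": "servo_tool", "body": {"steps": [[-1,-0.01,0,0,0],[-1,-0.02,0,0,0],[-1,-0.03,0,0,0],[-1,-0.04,0,0,0],[-1,-0.05,0,0,0],[-1,-0.055,0,0,0]]}}

```text
time_s: 46.4
position: [0.5181, -0.2369, 0.0305]
tool_rot: [0.039, 0.999, 0.003, -0.012]
ft_force: [-34.4, 4.9, 25.3]
opening: 0.002
grasp_force: 18.1
```

```bash
python3 - <<'E'
from h import *
rep()
E
```

```text
t 46.4 p [ 0.5181 -0.2369  0.0305] yaw 3.064 tilt 1.43 q [ 0.15  0.59  0.22  1.95 -0.2   0.65  1.99] open 0.002 gf 18.1 F [-34.4   4.9  25.3]
```

Call:
{"method": "servo_tool", "body": {"steps": [[-1,0.06,0,0,0],[-1,0.15,0,0,0],[-1,0.3,0,-0.1,0],[-1,0.45,0,-0.3,0],[-1,0.45,0,-0.5,0],[-1,0.45,0,-0.6,0],[-1,0.45,0,-0.6,0]]}}

```text
time_s: 47.1
position: [0.4448, -0.2322, 0.1561]
tool_rot: [0.037, 0.999, -0.001, 0.004]
ft_force: [0.3, -0.2, 0.4]
opening: -0.0
grasp_force: 0.0
```

```bash
python3 - <<'E'
from h import *
rep()
for n in("wrist","top"):
    c=cap(n,n+"_b.png"); h=cv2.cvtColor(c["frame"],cv2.COLOR_RGB2HSV); m=cv2.inRange(h,(18,130,60),(35,255,255))
    nn,l,s,ct=cv2.connectedComponentsWithStats(m)
    for i in range(1,nn):
        if s[i,4]>80:
            ys,xs=np.nonzero(l==i); k=np.c_[xs,ys]; P=ray(c,k,.039)[:,:2]
            if P[:,0].min()<.45 or P[:,1].max()>.1: continue
            a=np.array([.9973,-.0741]);b=np.array([.0741,.9973]); d=P-[.4731,-.233]
            print(n,s[i],"tray x",np.percentile(d@a,[.5,99.5]).round(4),"y",np.percentile(d@b,[.5,99.5]).round(4))
c=cap("wrist"); g=cv2.cvtColor(c["frame"],cv2.COLOR_RGB2GRAY)
m=(g<45).astype(np.uint8); n,l,s,ct=cv2.connectedComponentsWithStats(m)
k0=lambda t:[.4731+.9973*(t-.084),-.233-.0741*(t-.084),.052]
print("knob top pred at .14,.15,.16",proj(c,[k0(.14),k0(.15),k0(.16)]).round(1).tolist())
for i in range(1,n):
    if 100<s[i,4]<3000: print(s[i],ct[i].round())
E
```

```text
t 47.1 p [ 0.4448 -0.2322  0.1561] yaw 3.068 tilt 0.52 q [ 0.12  0.29  0.28  2.06 -0.11  0.8   1.97] open -0.0 gf 0.0 F [ 0.3 -0.2  0.4]
wrist [311 341  12  11 114] tray x [0.1186 0.1304] y [-0.0076  0.0027]
wrist [210 349  12  14  92] tray x [0.1297 0.1453] y [-0.1038 -0.0933]
wrist [412 350  14  15 112] tray x [0.1301 0.1469] y [0.0879 0.1008]
top [400 155  32  30 389] tray x [0.0887 0.2041] y [-0.062   0.0426]
knob top pred at .14,.15,.16 [[318.1, 297.0], [318.1, 307.3], [318.1, 317.3]]
[328   0  29   8 169] [342.   4.]
[367   0  87   6 268] [400.   1.]
```

Call:
{"method": "servo_tool", "body": {"steps": [[0,0,0,-0.2,0],[1,-0.1,0,-0.4,0],[1,-0.28,0,-0.5,0],[1,-0.28,0,-0.5,0],[1,-0.28,0,-0.5,0],[1,-0.28,0,-0.5,0]]}}

```text
time_s: 47.85
position: [0.496, -0.2352, 0.2503]
tool_rot: [0.037, 0.999, 0.0, -0.002]
ft_force: [-0.6, -0.2, -0.4]
opening: 0.996
grasp_force: 0.0
```

```bash
cat > t.py <<'E'
from h import *
rep()
c=cap("wrist","b2.png"); h=cv2.cvtColor(c["frame"],cv2.COLOR_RGB2HSV); m=cv2.inRange(h,(18,130,60),(35,255,255))
nn,l,s,ct=cv2.connectedComponentsWithStats(m)
a=np.array([.9973,-.0741]);b=np.array([.0741,.9973])
for i in range(1,nn):
    if s[i,4]>80:
        ys,xs=np.nonzero(l==i); P=ray(c,np.c_[xs,ys],.039)[:,:2]; d=P-[.4731,-.233]
        print(s[i],"tray x",np.percentile(d@a,[.5,99.5]).round(4),"y",np.percentile(d@b,[.5,99.5]).round(4))
        for y0 in(-.08,-.04,0,.04,.08):
            k=abs(d@b-y0)<.004
            if k.any(): print(y0,(d@a)[k].min().round(4))
m=cv2.inRange(h,(0,0,0),(180,255,45)); nn,l,s,ct=cv2.connectedComponentsWithStats(m)
for i in range(1,nn):
    if 100<s[i,4]<6000: print("dark",s[i],ct[i].round(),((ray(c,[ct[i]],.052)[0,:2]-[.4731,-.233])@np.c_[a,b]).round(4))
E
python3 t.py
```

```text
t 47.9 p [ 0.496  -0.2352  0.2503] yaw 3.068 tilt 0.22 q [ 0.08  0.26  0.3   1.85 -0.09  1.05  1.91] open 0.996 gf 0.0 F [-0.6 -0.2 -0.4]
[  224   223   185    92 13694] tray x [0.0894 0.2072] y [-0.103   0.0999]
-0.08 0.0894
-0.04 0.0894
0 0.0894
0.04 0.0894
0.08 0.0884
dark [  93    0  171   20 1629] [152.   6.] [-0.1275 -0.1504]
dark [309 190  15  20 169] [317. 197.] [ 0.0543 -0.0012]
dark [299 258  35  39 941] [316. 277.] [ 0.1478 -0.0015]
```

```bash
python3 - <<'E'
from h import *
a=np.array([.9973,-.0741]);b=np.array([.0741,.9973])
for n in("wrist","top"):
    c=cap(n); h=cv2.cvtColor(c["frame"],cv2.COLOR_RGB2HSV)
    m=cv2.inRange(h,(100,120,40),(128,255,255)); ys,xs=np.nonzero(m); d=(ray(c,np.c_[xs,ys],.01)[:,:2]-[.4731,-.233])@np.c_[a,b]
    for y0 in(-.05,-.03,.03,.05):
        k=(abs(d[:,1]-y0)<.004)&(d[:,0]>-.2); print(n,y0,d[k,0].min().round(4) if k.any() else None)
    k=(d[:,0]<-.02)&(d[:,0]>-.2); print("y range",np.percentile(d[k,1],[1,99]).round(4))
    m=cv2.inRange(h,(0,150,70),(8,255,255)); nn,l,s,ct=cv2.connectedComponentsWithStats(m)
    for i in range(1,nn):
        P=(ray(c,[ct[i]],.205)[0,:2]-[.4731,-.233])@np.c_[a,b]
        if s[i,4]>30 and abs(P[0]-.15)<.06 and abs(P[1])<.06: print("wing",s[i],P.round(4))
E
```

```text
wrist -0.05 -0.1052
wrist -0.03 -0.105
wrist 0.03 -0.105
wrist 0.05 -0.1051
y range [-0.0738  0.0711]
wing [337 349  32  23 272] [0.1259 0.0266]
top -0.05 -0.1045
top -0.03 -0.1062
top 0.03 -0.1045
top 0.05 -0.1065
y range [-0.0715  0.0722]
wing [417 140  17  20  61] [ 0.145  -0.0005]
```

The plate is at tray x = 0.148. The base edge puts the screw axis at about 0.150, so the tray is against its home stop. Now I'll look numerically for the red band and pad.

```bash
python3 - <<'E'
from h import *
for n in("wrist","side","top"):
    c=cap(n); h=cv2.cvtColor(c["frame"],cv2.COLOR_RGB2HSV)
    m=cv2.inRange(h,(0,120,40),(9,255,255))|cv2.inRange(h,(172,120,40),(180,255,255)); nn,l,s,ct=cv2.connectedComponentsWithStats(m)
    P=[.6217,-.244]
    print(n,"axis at z=.061,.082,.1,.198",proj(c,[[*P,z] for z in(.061,.082,.1,.198)]).round().tolist())
    for i in range(1,nn):
        if s[i,4]>5 and np.linalg.norm(ct[i]-proj(c,[[*P,.1]])[0])<90: print(s[i],ct[i].round())
c=cap("wrist"); f=c["frame"]; q=proj(c,[[.6217,-.244,.09]])[0].astype(int)
for r in range(250,345,3): print(r,f[r,q[0]].tolist(),end=" ")
E
```

```text
wrist axis at z=.061,.082,.1,.198 [[318.0, 281.0], [318.0, 292.0], [318.0, 302.0], [319.0, 381.0]]
[310 288  12   3  18] [316. 289.]
[ 301  334   69   43 1528] [342. 359.]
side axis at z=.061,.082,.1,.198 [[395.0, 144.0], [396.0, 140.0], [397.0, 137.0], [402.0, 118.0]]
[397 105  12  24 106] [403. 116.]
top axis at z=.061,.082,.1,.198 [[416.0, 166.0], [417.0, 164.0], [418.0, 162.0], [424.0, 150.0]]
[416 140  19  21  94] [425. 150.]
[356 143  11   7  62] [361. 146.]
250 [120, 101, 42] 253 [121, 102, 42] 256 [42, 36, 20] 259 [15, 15, 16] 262 [16, 19, 18] 265 [21, 19, 21] 268 [21, 22, 24] 271 [89, 90, 94] 274 [85, 87, 90] 277 [24, 24, 24] 280 [24, 23, 21] 283 [28, 26, 26] 286 [52, 22, 22] 289 [66, 62, 65] 292 [65, 66, 70] 295 [22, 34, 50] 298 [20, 34, 52] 301 [23, 36, 54] 304 [21, 31, 52] 307 [24, 35, 53] 310 [21, 35, 53] 313 [23, 35, 53] 316 [23, 39, 61] 319 [27, 41, 63] 322 [28, 46, 75] 325 [46, 78, 125] 328 [34, 60, 96] 331 [65, 67, 70] 334 [95, 97, 102] 337 [68, 70, 72] 340 [64, 65, 67] 343 [65, 67, 71]
```

Call:
{"method": "servo_tool", "body": {"steps": [[1,-0.02,0,0.2,0],[1,-0.02,0,0.35,0],[1,-0.02,0,0.43,0],[1,-0.02,0,0.43,0],[1,-0.02,0,0.43,0]]}}

```text
time_s: 48.7
position: [0.5016, -0.2359, 0.1667]
tool_rot: [0.037, 0.999, -0.0, 0.0]
ft_force: [1.3, 0.3, -0.3]
opening: 1.001
grasp_force: 0.0
```

```bash
cat > band.py <<'E'
from h import *
rep(); c=cap("wrist","band%d.png"%int(st()[0]["time_s"]*10)); f=c["frame"]; h=cv2.cvtColor(f,cv2.COLOR_RGB2HSV)
P=[.6217,-.244]; zs=(.061,.07,.08,.09,.1,.11)
q=proj(c,[[*P,z] for z in zs]); print(dict(zip(zs,q[:,1].round(1))),"col",q[2,0].round(),"front-of-pad rows",proj(c,[[P[0]-.018,P[1]+.001,z] for z in zs])[:,1].round(1))
m=cv2.inRange(h,(0,110,25),(12,255,255))|cv2.inRange(h,(170,110,25),(180,255,255)); nn,l,s,ct=cv2.connectedComponentsWithStats(m)
for i in range(1,nn):
    if s[i,4]>8 and abs(ct[i][0]-q[2,0])<70 and ct[i][1]>230: print(s[i],ct[i].round(1))
x=int(round(q[2,0]))
for r in range(int(q[0,1])-25,min(int(q[-1,1])+20,399)): print(r,f[r,x-3:x+4].mean(0).astype(int).tolist(),end="; ")
E
python3 band.py
```

```text
t 48.7 p [ 0.5016 -0.2359  0.1667] yaw 3.068 tilt 0.01 q [ 0.1   0.36  0.28  1.93 -0.13  0.87  1.94] open 1.001 gf 0.0 F [ 1.3  0.3 -0.3]
{0.061: np.float64(327.4), 0.07: np.float64(334.4), 0.08: np.float64(342.7), 0.09: np.float64(351.5), 0.1: np.float64(360.9), 0.11: np.float64(370.9)} col 319.0 front-of-pad rows [310.  316.7 324.6 333.  342.  351.7]
[306 340  21   7  74] [316.2 342.6]
302 [16, 16, 16]; 303 [17, 18, 19]; 304 [17, 16, 16]; 305 [15, 16, 17]; 306 [16, 16, 16]; 307 [17, 17, 18]; 308 [17, 17, 18]; 309 [20, 20, 21]; 310 [21, 21, 23]; 311 [19, 20, 21]; 312 [20, 22, 22]; 313 [22, 22, 24]; 314 [19, 21, 22]; 315 [33, 34, 35]; 316 [63, 64, 67]; 317 [89, 91, 96]; 318 [96, 98, 102]; 319 [97, 98, 102]; 320 [97, 98, 103]; 321 [96, 98, 102]; 322 [97, 98, 103]; 323 [95, 97, 101]; 324 [80, 82, 86]; 325 [50, 51, 53]; 326 [24, 24, 23]; 327 [19, 19, 19]; 328 [18, 18, 18]; 329 [19, 18, 18]; 330 [19, 21, 19]; 331 [21, 21, 21]; 332 [25, 25, 24]; 333 [24, 25, 23]; 334 [24, 26, 24]; 335 [22, 22, 23]; 336 [23, 24, 24]; 337 [24, 25, 25]; 338 [24, 25, 24]; 339 [26, 24, 23]; 340 [41, 22, 21]; 3
[... 180 characters left out ...]
51 [64, 64, 67]; 352 [63, 64, 67]; 353 [63, 65, 68]; 354 [63, 64, 67]; 355 [63, 64, 66]; 356 [62, 64, 67]; 357 [54, 57, 63]; 358 [32, 39, 51]; 359 [20, 31, 47]; 360 [20, 31, 49]; 361 [21, 33, 49]; 362 [20, 33, 50]; 363 [20, 32, 50]; 364 [20, 32, 50]; 365 [20, 32, 50]; 366 [21, 33, 50]; 367 [20, 32, 50]; 368 [21, 33, 50]; 369 [20, 32, 50]; 370 [21, 33, 50]; 371 [21, 33, 50]; 372 [21, 33, 51]; 373 [20, 32, 50]; 374 [21, 33, 51]; 375 [20, 31, 47]; 376 [19, 24, 32]; 377 [20, 21, 24]; 378 [20, 21, 23]; 379 [20, 21, 23]; 380 [18, 20, 21]; 381 [18, 19, 20]; 382 [17, 18, 20]; 383 [19, 20, 21]; 384 [18, 19, 21]; 385 [18, 20, 20]; 386 [19, 20, 21]; 387 [20, 22, 23]; 388 [18, 18, 20]; 389 [20, 20, 22];
```

The pad's lower front edge is at row 325, so its face is at z ≈ 0.0805 and the wing starts near 0. The red band covers rows 340–344. Next I'll grip the wing.

Call:
{"method": "servo_tool", "body": {"steps": [[1,0.05,0,-0.2,0],[1,0.05,0,-0.4,0],[1,0.05,0,-0.6,0],[1,-0.15,0,-0.6,0.2],[1,-0.35,0,-0.6,0.4],[1,-0.5,0,-0.6,0.6],[1,-0.596,0,-0.6,0.8],[1,-0.596,0,-0.6,1],[1,-0.596,0,-0.6,1],[1,-0.596,0,-0.6,1]]}}

```text
time_s: 49.75
position: [0.6209, -0.2446, 0.2877]
tool_rot: [0.416, 0.909, 0.0, 0.001]
ft_force: [0.5, 0.1, -0.6]
opening: 1.0
grasp_force: 0.0
```

```bash
cat > wing.py <<'E'
from h import *
rep()
for n in ("wrist","top"):
    c=cap(n); h=cv2.cvtColor(c["frame"],cv2.COLOR_RGB2HSV)
    m=cv2.inRange(h,(0,140,60),(9,255,255))|cv2.inRange(h,(173,140,60),(180,255,255)); nn,l,s,ct=cv2.connectedComponentsWithStats(m)
    for i in range(1,nn):
        ys,xs=np.nonzero(l==i)
        if len(xs)<40: continue
        P=ray(c,np.c_[xs,ys],.212)[:,:2]; o=P.mean(0)
        if np.linalg.norm(o-[.62,-.245])>.06: continue
        u=np.linalg.svd(P-o,full_matrices=False)[2]; e=(P-o)@u.T
        print(n,s[i],o.round(4),"ang",np.arctan2(u[0][1],u[0][0]).round(3),"len",np.ptp(e,axis=0).round(4),"mid",(o+(e.max(0)+e.min(0))/2@u).round(4))
E
python3 wing.py; python3 -c "
from h import *
print(go([.6205,-.2445,.19],2.235))"
```

```text
t 49.8 p [ 0.6209 -0.2446  0.2877] yaw 2.283 tilt 0.11 q [-0.03  0.44  0.44  1.53 -0.2   1.21  1.16] open 1.0 gf 0.0 F [ 0.5  0.1 -0.6]
wrist [ 306  137   23  130 2141] [ 0.6177 -0.2416] ang -0.912 len [0.0913 0.0115] mid [ 0.6195 -0.2439]
top [416 140  18  21  80] [ 0.6141 -0.2406] ang 2.252 len [0.0952 0.0118] mid [ 0.614  -0.2399]
(array([ 0.001, -0.001,  0.487]), np.float64(0.062))
```

Call:
{"method": "servo_tool", "body": {"steps": [[0,0.007,-0.003,0.1,0.067],[0,0.007,-0.003,0.25,0.067],[0,0.007,-0.003,0.38,0.067],[0,0.007,-0.003,0.45,0.067],[0,0.007,-0.003,0.485,0.067],[-1,0.007,-0.003,0.485,0.067],[-1,0.007,-0.003,0.485,0.067],[-1,0.007,-0.003,0.485,0.067],[-1,0.007,-0.003,0.485,0.067],[-1,0.007,-0.003,0.485,0.067]]}}

```text
time_s: 50.85
position: [0.6202, -0.2439, 0.1908]
tool_rot: [0.44, 0.898, 0.0, 0.001]
ft_force: [1.5, 1.4, 5.5]
opening: 0.126
grasp_force: 62.9
```

Call:
{"method": "servo_tool", "body": {"steps": [[-1,0,0,0,0.15],[-1,0,0,0,0.3],[-1,0,0,0,0.45],[-1,0,0,0,0.6],[-1,0,0,0,0.75],[-1,0,0,0,0.9],[-1,0,0,0,1],[-1,0,0,0,1],[-1,0,0,0,1]]}}

```text
time_s: 51.75
position: [0.6211, -0.2437, 0.1908]
tool_rot: [0.75, 0.662, 0.001, 0.002]
ft_force: [4.9, 0.8, 4.5]
opening: 0.129
grasp_force: 62.9
```

```bash
python3 -c "
from h import *
rep(); print(st()[0]['moment'])"
```

```text
t 51.8 p [ 0.6211 -0.2437  0.1908] yaw 1.446 tilt 0.25 q [-0.14  0.56  0.61  1.65 -0.37  1.04  0.46] open 0.129 gf 62.9 F [4.9 0.8 4.5]
[ 0.19195435 -0.6542797  -0.04463405]
```

Call:
{"method": "servo_tool", "body": {"steps": [[-1,0,0,0,0.15],[-1,0,0,0,0.3],[-1,0,0,0,0.45],[-1,0,0,0,0.6],[-1,0,0,0,0.75],[-1,0,0,0,0.9],[-1,0,0,0,1],[-1,0,0,0,1],[-1,0,0,0,1]]}}

```text
time_s: 52.65
position: [0.622, -0.2441, 0.1909]
tool_rot: [0.946, 0.324, 0.003, 0.002]
ft_force: [8.6, -1.0, 2.3]
opening: 0.129
grasp_force: 62.6
```

Call:
{"method": "servo_tool", "body": {"steps": [[-1,0,0,0,0.15],[-1,0,0,0,0.3],[-1,0,0,0,0.45],[-1,0,0,0,0.6],[-1,0,0,0,0.75],[-1,0,0,0,0.9],[-1,0,0,0,1],[-1,0,0,0,1],[-1,0,0,0,1]]}}

```text
time_s: 53.55
position: [0.6223, -0.2451, 0.1909]
tool_rot: [0.998, -0.063, 0.004, 0.002]
ft_force: [10.3, -3.6, 0.3]
opening: 0.124
grasp_force: 62.3
```

```bash
python3 -c "
from h import *
rep(); print(st()[0]['moment'])"
```

```text
t 53.5 p [ 0.6223 -0.2451  0.1909] yaw -0.125 tilt 0.45 q [-0.36  0.71  1.01  1.66 -0.66  1.13 -0.87] open 0.124 gf 62.3 F [10.3 -3.6  0.3]
[-0.600569   -1.690499   -0.12449455]
```

Call:
{"method": "servo_tool", "body": {"steps": [[-1,0,0,0,0.15],[-1,0,0,0,0.3],[-1,0,0,0,0.45],[-1,0,0,0,0.6],[-1,0,0,0,0.75],[-1,0,0,0,0.9],[-1,0,0,0,1],[-1,0,0,0,1],[-1,0,0,0,1]]}}

```text
time_s: 54.45
position: [0.6218, -0.246, 0.1909]
tool_rot: [0.898, -0.44, 0.004, 0.001]
ft_force: [9.7, -6.8, 1.3]
opening: 0.128
grasp_force: 62.3
```

Call:
{"method": "servo_tool", "body": {"steps": [[0,0,0,0,0],[0,0,0,0,0],[0,0,0,0,0],[0,0,0,-0.1,0],[0,0,0,-0.3,0],[0,0,0,-0.45,0],[0,0,0,-0.45,0]]}}

```text
time_s: 55.15
position: [0.6201, -0.246, 0.2855]
tool_rot: [0.898, -0.44, 0.004, 0.0]
ft_force: [0.0, -1.3, -0.7]
opening: 0.5
grasp_force: 0.0
```

```bash
python3 wing.py
```

```text
t 55.1 p [ 0.6201 -0.246   0.2855] yaw -0.912 tilt 0.44 q [-0.46  0.74  1.27  1.57 -0.73  1.36 -1.59] open 0.5 gf 0.0 F [ 0.  -1.3 -0.7]
wrist [ 307  139   18  130 2153] [ 0.6245 -0.2502] ang 2.223 len [0.0901 0.011 ] mid [ 0.6226 -0.2479]
top [416 140  19  21  81] [ 0.6144 -0.241 ] ang 2.25 len [0.0952 0.0117] mid [ 0.614  -0.2399]
```

Call:
{"method": "servo_tool", "body": {"steps": [[0,0,0,0,-1],[0,0,0,0,-1],[0,0,0,0,-1],[0,0,0,0,-1],[0,0,0,0,-1],[0,0,0,0,-1]]}}

```text
time_s: 55.85
position: [0.6185, -0.2434, 0.2787]
tool_rot: [0.998, -0.062, -0.001, -0.001]
ft_force: [0.5, 0.2, -0.2]
opening: 0.502
grasp_force: 0.0
```

Call:
{"method": "servo_tool", "body": {"steps": [[0,0,0,0,-1],[0,0,0,0,-1],[0,0,0,0,-1],[0,0,0,0,-1],[0,0,0,0,-1],[0,0,0,0,-1]]}}

```text
time_s: 56.45
position: [0.6185, -0.2437, 0.2787]
tool_rot: [0.946, 0.324, -0.0, -0.001]
ft_force: [-0.5, 0.0, -0.0]
opening: 0.499
grasp_force: 0.0
```

Call:
{"method": "servo_tool", "body": {"steps": [[0,0,0,0,-1],[0,0,0,0,-1],[0,0,0,0,-1],[0,0,0,0,-1],[0,0,0,0,-1],[0,0,0,0,-1]]}}

```text
time_s: 57.05
position: [0.6185, -0.2437, 0.2786]
tool_rot: [0.75, 0.662, -0.0, -0.001]
ft_force: [0.2, 0.3, -0.2]
opening: 0.501
grasp_force: 0.0
```

Call:
{"method": "servo_tool", "body": {"steps": [[0,0,0,0,-1],[0,0,0,0,-1],[0,0,0,0,-1],[0,0,0,0,-1],[0,0,0,0,-1],[0,0,0,0,-1],[0,0,0,0,-1]]}}

```text
time_s: 57.75
position: [0.6185, -0.2438, 0.2785]
tool_rot: [0.441, 0.897, -0.0, -0.001]
ft_force: [-0.2, -0.7, -0.5]
opening: 0.5
grasp_force: 0.0
```

```bash
python3 wing.py; python3 -c "
from h import *
print(go([.621,-.2449,.191],2.227))"
```

```text
t 57.8 p [ 0.6185 -0.2438  0.2785] yaw 2.227 tilt 0.1 q [-0.07  0.46  0.5   1.55 -0.23  1.19  1.13] open 0.5 gf 0.0 F [-0.2 -0.7 -0.5]
wrist [ 310  143   19  134 2295] [ 0.6176 -0.2413] ang -0.914 len [0.0911 0.0113] mid [ 0.6196 -0.2437]
top [416 140  18  21  80] [ 0.6141 -0.2406] ang 2.252 len [0.0952 0.0118] mid [ 0.614  -0.2399]
(array([-0.012,  0.006,  0.439]), np.float64(-0.0))
```

Call:
{"method": "servo_tool", "body": {"steps": [[0,-0.012,0.006,0.1,0],[0,-0.012,0.006,0.25,0],[0,-0.012,0.006,0.36,0],[0,-0.012,0.006,0.42,0],[0,-0.012,0.006,0.438,0],[-1,-0.012,0.006,0.438,0],[-1,-0.012,0.006,0.438,0],[-1,-0.012,0.006,0.438,0],[-1,-0.012,0.006,0.438,0],[-1,-0.012,0.006,0.438,0]]}}

```text
time_s: 58.85
position: [0.6217, -0.2458, 0.1931]
tool_rot: [0.441, 0.898, 0.0, 0.001]
ft_force: [-3.1, -0.3, 6.4]
opening: 0.122
grasp_force: 61.3
```

Call:
{"method": "servo_tool", "body": {"steps": [[-1,0,0,0,0.15],[-1,0,0,0,0.3],[-1,0,0,0,0.45],[-1,0,0,0,0.6],[-1,0,0,0,0.75],[-1,0,0,0,0.9],[-1,0,0,0,1],[-1,0,0,0,1],[-1,0,0,0,1]]}}

```text
time_s: 59.75
position: [0.621, -0.246, 0.1931]
tool_rot: [0.751, 0.661, -0.0, 0.0]
ft_force: [-5.8, 0.5, 7.4]
opening: 0.123
grasp_force: 61.6
```

Call:
{"method": "servo_tool", "body": {"steps": [[-1,0,0,0,0.15],[-1,0,0,0,0.3],[-1,0,0,0,0.45],[-1,0,0,0,0.6],[-1,0,0,0,0.75],[-1,0,0,0,0.9],[-1,0,0,0,1],[-1,0,0,0,1],[-1,0,0,0,1]]}}

```text
time_s: 60.65
position: [0.6204, -0.2456, 0.1931]
tool_rot: [0.946, 0.323, -0.0, -0.0]
ft_force: [-7.6, 2.3, 9.7]
opening: 0.126
grasp_force: 61.9
```

Call:
{"method": "servo_tool", "body": {"steps": [[0,0,0,0,0],[0,0,0,0,0],[0,0,0,0,0],[0,0,0,-0.1,0],[0,0,0,-0.3,0],[0,0,0,-0.48,0],[0,0,0,-0.48,0],[0,0,0,-0.48,0]]}}

```text
time_s: 61.45
position: [0.6219, -0.245, 0.2883]
tool_rot: [0.946, 0.324, 0.001, 0.0]
ft_force: [0.3, -0.1, 0.6]
opening: 0.504
grasp_force: 0.0
```

Call:
{"method": "servo_tool", "body": {"steps": [[0.5,0,0,0,-1],[1,0,0,0,-1],[1,0,0,0,-1],[1,0,0,0,-1],[1,0,0,0,-1],[1,0,0,0,-1]]}}

```text
time_s: 62.05
position: [0.6209, -0.2443, 0.2859]
tool_rot: [0.749, 0.663, -0.0, -0.001]
ft_force: [0.9, -0.2, -0.6]
opening: 1.002
grasp_force: 0.0
```

Call:
{"method": "servo_tool", "body": {"steps": [[1,0,0,0,-1],[1,0,0,0,-1],[1,0,0,0,-1],[1,0,0,0,-1],[1,0,0,0,-1],[1,0,0,0,-1]]}}

```text
time_s: 62.65
position: [0.6208, -0.2444, 0.2858]
tool_rot: [0.438, 0.899, 0.0, -0.001]
ft_force: [0.0, -1.2, -0.3]
opening: 1.004
grasp_force: 0.0
```

```bash
python3 wing.py; python3 -c "
from h import *
print(go([.5016,-.2359,.1667],3.068))"
```

```text
t 62.6 p [ 0.6208 -0.2444  0.2858] yaw 2.235 tilt 0.16 q [-0.09  0.46  0.54  1.54 -0.25  1.21  1.15] open 1.004 gf 0.0 F [ 0.  -1.2 -0.3]
wrist [ 250  192  134   26 3233] [ 0.6187 -0.2424] ang 0.658 len [0.0883 0.0175] mid [ 0.6185 -0.2423]
top [414 140  17  15  94] [ 0.6254 -0.2325] ang -2.487 len [0.0588 0.0198] mid [ 0.6261 -0.2319]
(array([ 0.398, -0.445,  0.598]), np.float64(-1.067))
```

Call:
{"method": "servo_tool", "body": {"steps": [[1,0.15,-0.15,0,-0.2],[1,0.3,-0.3,0,-0.4],[1,0.398,-0.445,0,-0.6],[1,0.398,-0.445,0,-0.8],[1,0.398,-0.445,0,-1],[1,0.398,-0.445,0,-1],[1,0.398,-0.445,0,-1]]}}

```text
time_s: 63.45
position: [0.5019, -0.2362, 0.2869]
tool_rot: [0.064, 0.998, 0.0, -0.001]
ft_force: [0.3, -0.4, 0.0]
opening: 0.998
grasp_force: 0.0
```

Call:
{"method": "servo_tool", "body": {"steps": [[1,0,0,0.15,-0.067],[1,0,0,0.3,-0.067],[1,0,0,0.45,-0.067],[1,0,0,0.598,-0.067],[1,0,0,0.598,-0.067],[1,0,0,0.598,-0.067]]}}

```text
time_s: 64.05
position: [0.5022, -0.2366, 0.1681]
tool_rot: [0.037, 0.999, 0.0, -0.001]
ft_force: [0.1, -0.8, 1.5]
opening: 0.996
grasp_force: 0.0
```

```bash
python3 band.py | sed 's/3[678][0-9] .*//'
```

```text
t 64.0 p [ 0.5022 -0.2
{0.061: np.float64(326.2), 0.07: np.float64(333.1), 0.08: np.float64(341.3), 0.09: np.float64(350.0), 0.1: np.float64(359.3), 0.11: np.float64(369.3)} col 320.0 front-of-pad rows [308.8 315.4 323.2 331.5 340.4 350. ]
[310 324  16   4  39] [317.  325.5]
301 [14, 15, 16]; 302 [14, 15, 16]; 303 [15, 16, 16]; 304 [15, 16, 16]; 305 [16, 17, 16]; 306 [17, 17, 19]; 307 [17, 17, 19]; 308 [21, 21, 23]; 309 [20, 21, 23]; 310 [18, 18, 18]; 311 [19, 19, 21]; 312 [18, 18, 17]; 313 [17, 17, 16]; 314 [20, 21, 20]; 315 [22, 24, 23]; 316 [24, 23, 23]; 317 [25, 26, 25]; 318 [24, 24, 23]; 319 [24, 25, 23]; 320 [23, 24, 23]; 321 [23, 23, 23]; 322 [24, 24, 23]; 323 [26, 23, 22]; 324 [42, 23, 21]; 325 [57, 21, 21]; 326 [66, 29, 29]; 327 [66, 49, 51]; 328 [65, 62, 65]; 329 [64, 65, 68]; 330 [64, 65, 68]; 331 [64, 65, 68]; 332 [64, 66, 68]; 333 [64, 65, 68]; 334 [63, 64, 67]; 335 [64, 65, 68]; 336 [64, 65, 68]; 337 [64, 65, 68]; 338 [64, 65, 67]; 339 [64, 65, 68]; 340 [64, 65, 68]; 341 [64, 66, 68]; 342 [63, 65, 68]; 343 [64, 65, 68]; 344 [63, 65, 68]; 345 [64, 66, 68]; 346 [64, 65, 68]; 347 [64, 65, 68]; 348 [64, 65, 67]; 349 [64, 65, 68]; 350 [64, 65, 67]; 351 [64, 65, 68]; 352 [63, 65, 68]; 353 [64, 65, 68]; 354 [63, 64, 67]; 355 [55, 58, 64]; 356 [34, 41, 53]; 357 [21, 31, 47]; 358 [18, 31, 47]; 359 [20, 33, 49];
```

Comparing the band before and after, it has lost about 1.6–2 mm: the pad has met the boss and the spring is squeezed by that much. About 0.6 rad more is needed, so I'll re-grip the wing.

Call:
{"method": "servo_tool", "body": {"steps": [[1,0.05,0,-0.2,0],[1,0.05,0,-0.4,0],[1,0.05,0,-0.6,0],[1,-0.15,0,-0.6,-0.2],[1,-0.35,0,-0.6,-0.4],[1,-0.5,0,-0.6,-0.6],[1,-0.594,0,-0.6,-0.8],[1,-0.594,0,-0.6,-0.93],[1,-0.594,0,-0.6,-0.93],[1,-0.594,0,-0.6,-0.93]]}}

```text
time_s: 65.1
position: [0.6208, -0.2459, 0.2896]
tool_rot: [-0.32, 0.947, -0.001, 0.001]
ft_force: [-0.1, 0.1, 0.6]
opening: 1.001
grasp_force: 0.0
```

```bash
python3 wing.py; python3 -c "
from h import *
print(go([.621,-.2448,.191],.658+np.pi))"
```

```text
t 65.1 p [ 0.6208 -0.2459  0.2896] yaw -2.489 tilt 0.11 q [ 0.09  0.43  0.28  1.52 -0.12  1.21  2.61] open 1.001 gf 0.0 F [-0.1  0.1  0.6]
wrist [ 309  137   18  129 2114] [ 0.617 -0.249] ang 0.654 len [0.0909 0.0113] mid [ 0.619  -0.2474]
top [414 140  23  20 133] [ 0.6152 -0.2397] ang -2.507 len [0.0842 0.021 ] mid [ 0.6164 -0.24  ]
(array([-0.004,  0.002,  0.491]), np.float64(-0.006))
```

Call:
{"method": "servo_tool", "body": {"steps": [[0,-0.004,0.002,0.1,0],[0,-0.004,0.002,0.25,0],[0,-0.004,0.002,0.4,0],[0,-0.004,0.002,0.46,0],[0,-0.004,0.002,0.487,0],[-1,-0.004,0.002,0.487,0],[-1,-0.004,0.002,0.487,0],[-1,-0.004,0.002,0.487,0],[-1,-0.004,0.002,0.487,0],[-1,-0.004,0.002,0.487,0]]}}

```text
time_s: 66.2
position: [0.6217, -0.2445, 0.1925]
tool_rot: [-0.322, 0.947, -0.0, 0.001]
ft_force: [-2.6, 1.1, 7.0]
opening: 0.122
grasp_force: 60.9
```

Call:
{"method": "servo_tool", "body": {"steps": [[-1,0,0,0,0.15],[-1,0,0,0,0.3],[-1,0,0,0,0.45],[-1,0,0,0,0.6],[-1,0,0,0,0.7],[-1,0,0,0,0.75],[-1,0,0,0,0.75],[-1,0,0,0,0.75]]}}

```text
time_s: 67.0
position: [0.6219, -0.245, 0.1925]
tool_rot: [-0.034, 0.999, -0.0, 0.001]
ft_force: [-1.7, 1.0, 6.1]
opening: 0.12
grasp_force: 60.9
```

Call:
{"method": "servo_tool", "body": {"steps": [[0,0,0,0,0],[0,0,0,0,0],[0,0,0,0,0],[0,0,0,-0.1,0],[0,0,0,-0.3,0],[0,0,0,-0.48,0],[1,0,0,-0.48,0],[1,0,0,-0.48,0]]}}

```text
time_s: 67.8
position: [0.6215, -0.2447, 0.2875]
tool_rot: [-0.034, 0.999, -0.0, 0.001]
ft_force: [0.4, -0.4, -0.2]
opening: 0.823
grasp_force: 0.0
```

```bash
python3 wing.py; python3 -c "
from h import *
print(go([.502,-.2362,.1675],3.068))"
```

```text
t 67.8 p [ 0.6215 -0.2447  0.2875] yaw -3.074 tilt 0.11 q [-0.02  0.44  0.43  1.53 -0.19  1.21  2.08] open 0.823 gf 0.0 F [ 0.4 -0.4 -0.2]
wrist [ 308  136   18  130 2122] [ 0.616 -0.246] ang 0.066 len [0.0907 0.0112] mid [ 0.6187 -0.2457]
top [421 139  10  25 109] [ 0.6098 -0.241 ] ang -3.122 len [0.0869 0.017 ] mid [ 0.6105 -0.2403]
(array([0.588, 0.079, 0.59 ]), np.float64(0.18))
```

Now back to the viewing pose to measure the band.

Call:
{"method": "servo_tool", "body": {"steps": [[1,0.2,0.03,0,0],[1,0.4,0.06,0,0.1],[1,0.588,0.079,0,0.18],[1,0.588,0.079,0,0.18],[1,0.588,0.079,0.15,0.18],[1,0.588,0.079,0.3,0.18],[1,0.588,0.079,0.45,0.18],[1,0.588,0.079,0.595,0.18],[1,0.588,0.079,0.595,0.18],[1,0.588,0.079,0.595,0.18]]}}

```text
time_s: 68.9
position: [0.5026, -0.2367, 0.1673]
tool_rot: [0.037, 0.999, 0.0, -0.001]
ft_force: [0.9, 0.2, 1.0]
opening: 0.997
grasp_force: 0.0
```

```bash
python3 band.py | sed 's/33[2-9] .*//'; ls pics | grep band; python3 - <<'E'
import cv2,glob,numpy as np
for p in sorted(glob.glob("pics/band*")):
    f=cv2.imread(p)[:,:,::-1].astype(float)
    col=f[:,313:321].mean(1); d=col[:,0]-col[:,1]; r=np.arange(290,370)
    print(p[-11:],"red excess rows sum/45",(np.clip(d[290:352],0,None).sum()/45).round(2),[(int(i),int(d[i])) for i in r if d[i]>6 and i<352])
E
```

```text
t 68.9 p [ 0.5026 -0.2367  0.1673] yaw 3.068 tilt 0.12 q [-0.02  0.38  0.44  1.93 -0.2   0.88  2.02] open 0.997 gf 0.0 F [0.9 0.2 1. ]
{0.061: np.float64(326.5), 0.07: np.float64(333.4), 0.08: np.float64(341.7), 0.09: np.float64(350.4), 0.1: np.float64(359.8), 0.11: np.float64(369.7)} col 319.0 front-of-pad rows [309.  315.7 323.5 331.9 340.8 350.4]
301 [15, 15, 16]; 302 [15, 15, 14]; 303 [16, 16, 16]; 304 [15, 15, 17]; 305 [17, 18, 19]; 306 [14, 16, 16]; 307 [18, 18, 18]; 308 [24, 24, 24]; 309 [20, 21, 22]; 310 [19, 21, 21]; 311 [17, 17, 16]; 312 [18, 18, 17]; 313 [18, 19, 18]; 314 [19, 18, 18]; 315 [21, 22, 21]; 316 [23, 23, 23]; 317 [25, 25, 24]; 318 [24, 25, 24]; 319 [22, 23, 22]; 320 [25, 25, 25]; 321 [22, 24, 22]; 322 [24, 25, 23]; 323 [26, 25, 24]; 324 [36, 26, 26]; 325 [54, 44, 45]; 326 [63, 60, 63]; 327 [63, 64, 67]; 328 [64, 65, 69]; 329 [64, 65, 68]; 330 [64, 65, 69]; 331 [64, 65, 68]; band487.png
band640.png
band689.png
band487.png red excess rows sum/45 6.67 [(290, 18), (291, 18), (292, 19), (293, 19), (294, 15), (295, 7), (340, 23), (341, 46), (342, 47), (343, 45), (344, 27)]
band640.png red excess rows sum/45 4.53 [(290, 19), (291, 19), (292, 18), (293, 14), (294, 7), (324, 25), (325, 43), (326, 36), (327, 11)]
band689.png red excess rows sum/45 2.47 [(290, 18), (291, 19), (292, 19), (293, 16), (294, 8), (324, 10), (325, 10)]
```

The band has gone from 4.1 to 0.45 visible pixels while the pad has stayed put, so the spring is squeezed about 3.9 mm. The hand is clear of everything, so I'm handing in.

```bash
python3 -c "
from h import *
print(robot.sign_off())"
```

```text
the job is handed in; nothing more can be done
None
```

The job is handed in, with no verdict returned. By my measurements all four bars are seated, the plate is square on top, the tray is against its home stop, and the pad is on the boss with its spring squeezed about 3.9 mm.

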